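Change the die in the snap press

ROBOT

A 7-joint arm with a two-finger parallel gripper is mounted at the origin on the work surface. World frame = base frame: x ahead of the robot, y to its left, z up, the work surface at z = 0. Lengths are in m, angles in degrees, forces in N, time in s.
With the tool pointing down it reaches from about 0.425 to 0.875 m from the base axis. Payload 4.7 kg.
Tool frame: the origin (TCP) lies on the centre line of the jaws, within the pads' length; the fingertips stand ahead of it and the grasp point (between the pads) lies 2 mm behind it (env.tip_reach is the x of the fingertips in the tool frame, in m); x points along the fingers, z is the direction in which the jaws open and shut, and the axes are right-handed (so a half turn about x gives the same grasp; the last joint's range is limited). The gripper opens to 87 mm and grips with 3 to 60 N. Pads are 19 mm wide; open, the fingers measure 117 mm over their backs; the gripper's body (75 mm by 190 mm) begins 51 mm behind the grasp point.
Start: joints at [-72.072, 18.392, -4.016, 83.108, 1.295, 78.541, -3.26], TCP at [0.191, 0.621, 0.24] pointing down, gripper open.
Joint ranges: [-163.93, 163.93], [-17.29, 119.83], [-79.2, 71.16], [3.27, 140.29], [-89.18, 269.18], [5.43, 117.66], [-154.24, 154.24]. Speed limits (degrees/s): [147.25, 147.25, 180, 180, 180, 180, 180].

INTERFACE

Orientations are given as [roll, pitch, yaw] about the fixed x, y, z axes, in that order (R = Rz(yaw) Ry(pitch) Rx(roll)).
In Python, from cell import telemetry, optics, env, models gives the robot as it stands.
- The arm moves only by the shell command python3 -m pendant 'ROWS' [FORCE]. ROWS is JSON, a list of rows, each a list of 3 entries, a list of its own where there are three numbers: the finger opening in mm, from 0 to 87, then the shift along the tool's x, y, z in mm, then the turn, a rotation vector about the tool's x, y, z in rad. A call has 1 to 10 rows; each row is the pose to reach, as a shift and turn from the pose commanded when the call began, along the tool's axes at that moment; what a row does not reach only later rows make up. A row lasts 1/12 s, in which the tool goes at most 41.7 mm and 7.16 degrees, less where a joint would pass 70% of its speed; a pose out of reach is approached as far as the arm can. A call with a gripper value outside its range is refused whole. The fingers move at their own pace and stop on an object; FORCE is the grip in N (left out, the last holds). Time passes only in rows, so rows that repeat a pose let the fingers close. It gives the time, the measured TCP pose, the force and the opening at its end, in the units of the state.
- telemetry.get_obs(): the state, without advancing time (a new reading comes with each control period).
- optics.read_camera(name): name is "side" or "top" or "wrist"; returns a dict with "image" (420x560x3 uint8, blue, green, red), "range_z" (420x560 float32, m along the optical axis (not along the pixel's ray), 0 where there is no reading), "fx", "fy", "cx", "cy" (pixels), "cam_to_world" (4x4, takes a point from camera to world coordinates). Camera axes: x right, y up, looking along -z (the intrinsics and any distortion apply to the point x, -y, -z); pixel columns grow to the right and rows downward; lengths in m; the calibration is good to about 2 mm. A picture is of the moment at which its call begins.
- env.sign_off(): hands the job in, once; it reports no verdict.
Trained networks look in the newest picture that a camera, given by its name, has taken for a name from the list of things; names that differ only in an ending like _2 or _b are one class to them, and where a whole thing is asked for, a point or a joint stands for the part that bears it (a point fixed in the world has none). Each returns a list of dicts, best first, with "confidence" (0 to 1); they miss things now and then, are a little off and sometimes report something else, mostly with a low value. They report only what shows in the picture. A call takes as long as a camera call.
- models.masks_of(camera, label): "pixels" (420x560 bool, what is visible of it) and "extent" ([left, top, right, bottom] as shares, 0 to 1, of the picture: columns of its width, rows of its height, round what is visible of it).
- models.landmark_of(camera, label): "centre" ([row, column] as shares, 0 to 1, of the picture: columns of its width, rows of its height: a listed point, or the origin of a listed thing).
The state is a dict: "time_s": time; "qpos": joint angles; "joint_velocities": joint speeds; "effort": joint torques, N m; "tool_pos": TCP position; "tool_rot": TCP orientation; "force": force on the tool from outside, world axes, zero at the start; "wrist_torque": the same for the moment, N m; "grip_width": finger opening in m.
Only numpy, scipy, OpenCV 4.12 (cv2) and the standard library are available. Lean on these libraries where they do the work, as an engineer would, in place of code of your own. Each camera call takes 0.05 s, during which the arm holds its last target.

TASK

Change the red-ringed die in the snap press for the green-ringed one. Press the red paddle down so that the lever's other end tips up the red die, lean on its stop with about 17 N for a second, then lift that die out and stand it in the empty pocket of the stand. Put the green die in the bore, press it fully home and lean on it too with about 17 N for a second to bed it; never push on the press, its lever or the green die with over 25 N, and leave the yellow die and all else alone.

Things in the scene. Friction and masses are not known exactly. Their poses are not given: they have to be found in the camera images.
- press: Green bench press for snaps and eyelets, fixed, 310 mm tall. Origin on the bench under its bore; z up; +x points from the bore to the press's column, -x to the operator's side with the knock-out lever. The die slide is drawn out: an 80 x 80 mm steel die block centred on the bore, flat top 75 mm above the bench, free overhead; ram and head begin 150 mm away along +x.
- bore_mouth (a point): Centre of the bore's mouth, level with the top of the die block. The bore is upright, 37.5 mm in diameter with a 2 mm chamfer at the mouth, and 35 mm deep to its flat floor.
- bore_floor (a point): Centre of the bore's floor, 35 mm below the mouth; z axis up along the bore.
- knockout: Knock-out lever, a rocker: red paddle outside, rounded nose under the die. Origin on its pivot, 52 mm from the bore's axis along the press's -x, 39 mm above the bench. At rest its axes are parallel to the press's and the nose is 2 mm under the bore's floor; at its hard stop (near 0.28 rad) its x axis is tipped up and the nose 12 to 13 mm above the floor. Over 25 N damages it.
- paddle (a point): Centre of the top of the red paddle (34 mm along the lever, 32 wide, 8 thick), 88 mm from the pivot on the press's -x side. About 55 mm above the bench at rest, 30 mm at the stop. The stiff pivot stays where it is left, also under a die: 4 to 9 N on the paddle tip a die up; later 3 to 10 N down on a die push the nose back into the floor.
- red_die: Steel die, red ring on its face and red band: upright cylinder 36 mm across, 37 mm tall, 0.25 to 0.38 kg, 2 mm chamfers at both ends. Origin at the centre of its underside, z up through its coloured face. At the start it is home in the bore, only 2 mm (the chamfer) proud of the block: nothing to grip; at the lever's stop it is about 14 mm proud.
- green_die: The die to fit, same size, mass and origin, with a green ring and band. At the start it stands in an end pocket of the die stand, its upper 21 mm free. Home in the bore, its underside is on the bore's floor and its face 2 mm above the block.
- yellow_die: Another die of the same size and origin, yellow ring and band, in the other end pocket of the stand. Leave it.
- stand: Wooden die stand, 200 mm (its x) by 72 mm (its y), 26 mm tall, fixed; origin at the centre of its underside. Three round pockets in a row along x, 64 mm apart, 39 mm in diameter, 16 mm deep, floors 10 mm above the bench.
- free_pocket (a point): Centre of the floor of the stand's middle pocket, empty at the start; 16 mm below the stand's top.
- weight0: Iron ring weight, 76 mm across, 22 mm tall, lying on the bench; bystander.
- weight1: As weight0.
- weight2: As weight0.
- bar: Flat steel bar with a hole, 140 x 38 x 12 mm, lying on the bench; bystander.
- block: Aluminium block, 100 x 65 x 28 mm; bystander.
- tape: Roll of green masking tape, 100 mm across, 24 mm tall; bystander.
- mallet: Hammer, 260 mm long, lying on the bench; bystander.

How it is judged:
By the outcome, as a careful person would: the job done as asked, in the order asked, and still so for the second after the job is handed in, with the robot touching nothing.
It also fails if it takes over 72 s, if anything falls off the work surface, if the arm or the gripper's body presses on something with over 40 N, if the wrist force passes 120 N, or if a joint passes its speed limit or range.

## Working session

There is one attempt and no reset: what is moved stays moved. The work goes in short steps, Python scripts to look and compute and a shell command to move; the robot and the scene stay as the last step left them, time stands still between calls to the robot, and variables do not carry over. Pictures are saved under pics/ and viewed, and the job is handed in when it is done.

```bash
ls; mkdir -p pics; python3 - <<'E'
from cell import telemetry, optics, env, models
import cv2
print(telemetry.get_obs()); print(env.tip_reach)
for c in ["side","top","wrist"]:
    d=optics.read_camera(c); cv2.imwrite(f"pics/{c}0.png",d["image"]); print(c,d["cam_to_world"].round(3).tolist(),d["fx"],d["cx"],d["cy"],[k for k in d])
E
```

```text
pics
{'time_s': 0.0, 'qpos': array([-72.0742433 ,  18.43996944,  -4.0154808 ,  83.17379389,
         1.2954097 ,  78.54080041,  -3.25880713]), 'joint_velocities': array([ 0.0027359 , -0.01348816,  0.0120281 , -0.02539108,  0.05757849,
       -0.0998245 , -0.0169566 ]), 'effort': array([-2.23014190e-04, -4.91287494e+01, -4.03892007e-01, -3.12529421e+01,
       -6.38487772e-02,  4.39742999e-02,  1.68816932e-04]), 'tool_pos': array([0.19121892, 0.62069972, 0.23846087]), 'tool_rot': array([-176.80161441,   89.8905301 , -103.91641941]), 'force': array([ 0.41766294, -0.67587181,  0.39517579]), 'wrist_torque': array([-0.00715999,  0.0165176 ,  0.00473223]), 'grip_width': 0.08721380288695094}
0.017
side [[0.982, 0.123, -0.14, 0.448], [-0.186, 0.6, -0.778, -0.784], [-0.012, 0.791, 0.612, 0.627], [0.0, 0.0, 0.0, 1.0]] 381.1944317636974 283.07375889563264 213.85664986749595 ['image', 'range_z', 'fx', 'fy', 'cx', 'cy', 'cam_to_world']
top [[-0.093, 0.974, -0.206, 0.291], [-0.996, -0.091, 0.019, -0.09], [-0.0, 0.207, 0.978, 1.549], [0.0, 0.0, 0.0, 1.0]] 514.7049930153377 283.3018434362066 202.7339776441341 ['image', 'range_z', 'fx', 'fy', 'cx', 'cy', 'cam_to_world']
wrist [[0.294, -0.916, -0.274, 0.117], [0.956, 0.281, 0.086, 0.643], [-0.002, -0.288, 0.958, 0.384], [0.0, 0.0, 0.0, 1.0]] 363.0582990870814 276.1449374587963 210.16968526785172 ['image', 'range_z', 'fx', 'fy', 'cx', 'cy', 'cam_to_world']
```

View pics/side0.png

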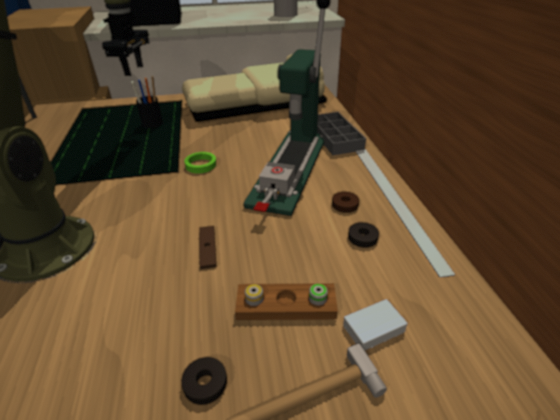

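View pics/top0.png

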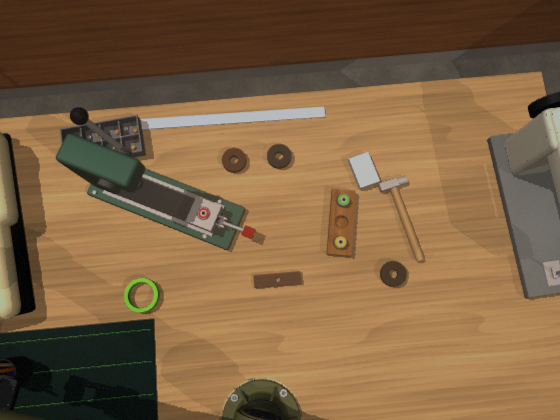

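View pics/wrist0.png

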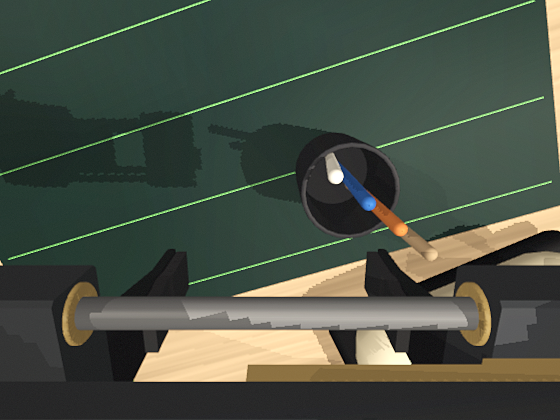

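The side and top views show the red die in the block at top (203,213) and the paddle at (248,232). The green die is at (344,200), the empty pocket at (341,221) and the yellow die at (340,242). Next I measure their positions.

```bash
cat > h.py <<'E'
from cell import telemetry, optics, env, models
import numpy as np, cv2
from scipy.spatial.transform import Rotation as R
def ray(d,px):
    r,c=px
    v=np.array([(c-d["cx"])/d["fx"],-(r-d["cy"])/d["fy"],-1.0])
    T=d["cam_to_world"]; return T[:3,3],T[:3,:3]@v
def atz(d,px,z):
    o,v=ray(d,px); return o+v*(z-o[2])/v[2]
def lm(d,cam,label):
    out=models.landmark_of(cam,label)
    return [(o["confidence"],(o["centre"][0]*420,o["centre"][1]*560)) for o in out]
def tri(rs):
    A=np.zeros((3,3));b=np.zeros(3)
    for o,v in rs:
        v=v/np.linalg.norm(v);P=np.eye(3)-np.outer(v,v);A+=P;b+=P@o
    return np.linalg.solve(A,b)
def rows_for(p,rot):
    """shift mm in tool axes & rotvec from current measured pose to target pos p, matrix rot"""
    s=telemetry.get_obs();R0=R.from_euler('xyz',s["tool_rot"],degrees=True).as_matrix()
    return (R0.T@(np.array(p)-s["tool_pos"])*1000).round(1),R.from_matrix(R0.T@rot).as_rotvec().round(3)
def down(yaw_deg):
    """tool x down, tool z (jaw direction) horizontal at angle yaw"""
    a=np.radians(yaw_deg);z=np.array([np.cos(a),np.sin(a),0]);x=np.array([0,0,-1.]);return np.column_stack([x,np.cross(z,x),z])
E
python3 - <<'E'
from h import *
Z={"bore_mouth":.075,"paddle":.055,"red_die":.040,"green_die":.010,"yellow_die":.010,"free_pocket":.010,"stand":0,"press":0,"knockout":.039,"bore_floor":.04}
D={c:optics.read_camera(c) for c in("top","side")}
for l,z in Z.items():
    rs=[]
    for c in D:
        o=lm(D[c],c,l)[:2]
        print(l,c,[(round(a,2),np.round(p,1).tolist(),atz(D[c],p,z).round(4).tolist()) for a,p in o])
        if o: rs.append(ray(D[c],o[0][1]))
    if len(rs)==2: print("   tri",tri(rs).round(4))
# ring colour-based
for c in D:
  for l in ("red_die","green_die","yellow_die"):
    m=models.masks_of(c,l)
    if m:
        ys,xs=np.nonzero(m[0]["pixels"]); print(c,l,m[0]["confidence"],len(ys),ys.mean(),xs.mean(),ys.min(),ys.max(),xs.min(),xs.max())
E
```

```text
bore_mouth top [(0.84, [214.5, 202.3], [0.5878, 0.1193, 0.075])]
bore_mouth side [(0.93, [174.8, 278.4], [0.5947, 0.0913, 0.075]), (0.4, [182.5, 275.6], [0.5807, 0.0551, 0.075])]
   tri [0.5959 0.1221 0.0549]
paddle top [(0.54, [233.1, 250.2], [0.5234, -0.0141, 0.055]), (0.51, [215.3, 202.7], [0.5894, 0.1212, 0.055])]
paddle side [(0.66, [205.2, 261.4], [0.5325, -0.0107, 0.055]), (0.36, [303.7, 282.5], [0.5271, -0.3275, 0.055])]
   tri [ 0.5277 -0.0141  0.0568]
red_die top [(0.57, [218.4, 203.9], [0.5826, 0.1204, 0.04])]
red_die side [(0.4, [179.4, 276.2], [0.5936, 0.1239, 0.04]), (0.31, [179.8, 278.0], [0.5982, 0.1207, 0.04])]
   tri [0.5877 0.1201 0.0416]
green_die top [(0.65, [202.7, 341.9], [0.5977, -0.2981, 0.01]), (0.56, [214.6, 201.4], [0.6008, 0.1315, 0.01])]
green_die side [(0.64, [301.9, 316.5], [0.602, -0.3006, 0.01]), (0.31, [238.7, 359.5], [0.7535, -0.1337, 0.01])]
   tri [ 0.6005 -0.2987  0.0073]
yellow_die top [(0.65, [243.7, 339.0], [0.4735, -0.2749, 0.01]), (0.55, [169.1, 366.9], [0.6962, -0.3878, 0.01])]
yellow_die side [(0.91, [303.6, 253.3], [0.4752, -0.2798, 0.01
[... 733 characters left out ...]
193.0, 270.7], [0.5675, 0.0612, 0.039])]
   tri [0.5677 0.0666 0.0352]
bore_floor top [(0.74, [214.2, 205.0], [0.595, 0.1163, 0.04]), (0.52, [222.1, 402.0], [0.5165, -0.4651, 0.04])]
bore_floor side [(0.85, [180.9, 278.6], [0.5989, 0.1147, 0.04])]
   tri [0.5973 0.1165 0.0385]
top red_die 0.62 118 212.59322033898306 203.5 207 218 198 209
top green_die 0.47 144 199.6875 343.11805555555554 193 206 337 349
top yellow_die 0.43 1354 223.15509601181685 340.8914327917282 189 256 327 355
side red_die 0.5 72 170.06944444444446 277.625 167 173 272 283
side green_die 0.67 321 293.9376947040498 318.14953271028037 284 304 310 327
side yellow_die 0.66 361 293.6786703601108 254.196675900277 283 304 245 263
```

```bash
python3 - <<'E'
from h import *
s=telemetry.get_obs();R0=R.from_euler('xyz',s["tool_rot"],degrees=True).as_matrix()
d=optics.read_camera("wrist");T=d["cam_to_world"]
print(R0.round(3)); print("cam in tool",(R0.T@(T[:3,3]-s["tool_pos"])).round(4),(R0.T@T[:3,:3]).round(3).tolist())
for y in(153.5,-26.5):
    print(y,(down(y)@(R0.T@(T[:3,3]-s["tool_pos"]))).round(3),rows_for([0.535,0.0,0.25],down(y)))
E
```

```text
[[ 0.    -0.956  0.294]
 [ 0.     0.294  0.956]
 [-1.    -0.     0.   ]]
cam in tool [-0.1456  0.0777 -0.0012] [[-0.0, 0.288, -0.958], [0.0, 0.958, 0.288], [1.0, -0.0, -0.0]]
153.5 [-0.034 -0.07   0.146] (array([ -10.4, -511.3, -492.5]), array([-1.407,  0.   ,  0.   ]))
-26.5 [0.034 0.07  0.146] (array([ -10.4, -511.3, -492.5]), array([ 1.735,  0.   , -0.   ]))
```

```bash
python3 -m pendant '[[0,[-10,-511,-492],[-1.407,0,0]],[0,[-10,-511,-492],[-1.407,0,0]],[0,[-10,-511,-492],[-1.407,0,0]],[0,[-10,-511,-492],[-1.407,0,0]],[0,[-10,-511,-492],[-1.407,0,0]],[0,[-10,-511,-492],[-1.407,0,0]],[0,[-10,-511,-492],[-1.407,0,0]],[0,[-10,-511,-492],[-1.407,0,0]],[0,[-10,-511,-492],[-1.407,0,0]],[0,[-10,-511,-492],[-1.407,0,0]]]' 20
python3 -c "
from h import *
print(telemetry.get_obs()['qpos']);print(rows_for([0.535,0.0,0.25],down(153.5)))"
```

```text
time_s: 2.43
tool_pos: [0.3833, 0.2753, 0.2456]
tool_rot: [-103.0, 89.9, 37.8]
force: [0.7, 0.1, 0.4]
grip_width: 0.0284
[-47.47540141  -3.80652787   8.20124794 107.16246203   0.55969942
  76.54065335 101.39642153]
(array([  -4.4,  117.6, -291.5]), array([-0.221, -0.   ,  0.001]))
```

```bash
python3 -m pendant '[[0,[-4,118,-291],[-0.22,0,0]],[0,[-4,118,-291],[-0.22,0,0]],[0,[-4,118,-291],[-0.22,0,0]],[0,[-4,118,-291],[-0.22,0,0]],[0,[-4,118,-291],[-0.22,0,0]],[0,[-4,118,-291],[-0.22,0,0]],[0,[-4,118,-291],[-0.22,0,0]],[0,[-4,118,-291],[-0.22,0,0]],[0,[-4,118,-291],[-0.22,0,0]],[0,[-4,118,-291],[-0.22,0,0]]]'
python3 - <<'E'
from h import *
print(telemetry.get_obs()['qpos']);print(rows_for([0.535,0.0,0.25],down(153.5)))
d=optics.read_camera("wrist");cv2.imwrite("pics/w1.png",d["image"])
for l,z in {"bore_mouth":.075,"paddle":.055,"red_die":.040,"knockout":.039,"bore_floor":.04,"press":0}.items():
    print(l,[(round(a,2),np.round(p,1).tolist(),atz(d,p,z).round(4).tolist()) for a,p in lm(d,"wrist",l)[:2]])
E
```

```text
time_s: 3.27
tool_pos: [0.5325, -0.001, 0.2494]
tool_rot: [158.9, 90.0, -48.2]
force: [-0.8, 0.2, 0.1]
grip_width: 0.0006
[-30.38547102   3.47636382  28.98433543  99.99577317  -1.70587338
  76.94932231 151.80145375]
(array([-0.6, -2. , -1.7]), array([-0.011, -0.   , -0.   ]))
bore_mouth []
paddle [(0.89, [178.0, 273.3], [0.5319, -0.0118, 0.055])]
red_die []
knockout [(0.83, [259.5, 271.8], [0.5754, 0.0689, 0.039]), (0.39, [181.5, 271.8], [0.5364, -0.0065, 0.039])]
bore_floor [(0.32, [346.0, 502.3], [0.3891, 0.2851, 0.04])]
press [(0.54, [180.3, 271.0], [0.5409, -0.0009, 0.0])]
```

View pics/w1.png

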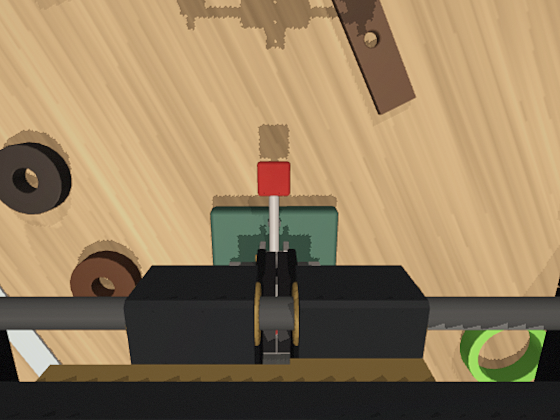

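The picture shows the red paddle at (274,178), with the gripper body hiding the bore. Joint 7 is near its limit here, so I turn the jaws along the lever, which should also give a view of the bore.

```bash
python3 -m pendant '[[0,[0,0,0],[0.12,0,0]],[0,[0,0,0],[0.24,0,0]],[0,[0,0,0],[0.36,0,0]],[0,[0,0,0],[0.48,0,0]],[0,[0,0,0],[0.6,0,0]],[0,[0,0,0],[0.72,0,0]],[0,[0,0,0],[0.84,0,0]],[0,[0,0,0],[0.96,0,0]],[0,[0,0,0],[1.08,0,0]],[0,[0,0,0],[1.2,0,0]]]'
python3 -m pendant '[[0,[0,0,0],[0.12,0,0]],[0,[0,0,0],[0.24,0,0]],[0,[0,0,0],[0.35,0,0]],[0,[0,0,0],[0.35,0,0]]]'
python3 - <<'E'
from h import *
print(telemetry.get_obs()['qpos'])
d=optics.read_camera("wrist");cv2.imwrite("pics/w2.png",d["image"])
for l,z in {"bore_mouth":.075,"paddle":.055,"red_die":.040,"knockout":.039,"bore_floor":.04,"press":0}.items():
    print(l,[(round(a,2),np.round(p,1).tolist(),atz(d,p,z).round(4).tolist()) for a,p in lm(d,"wrist",l)[:2]])
E
```

```text
time_s: 4.45
tool_pos: [0.532, 0.0018, 0.2494]
tool_rot: [-54.3, 90.0, 29.8]
force: [-0.5, 0.1, 0.4]
grip_width: 0.0001
time_s: 4.78
tool_pos: [0.5321, 0.0017, 0.2494]
tool_rot: [-37.4, 90.0, 26.8]
force: [-0.1, -0.2, 0.4]
grip_width: 0.0006
[-33.32236467   3.41792226  31.76824982 100.13662205  -1.85769647
  76.93997194  63.04575681]
bore_mouth []
paddle [(0.86, [194.0, 267.0], [0.5353, -0.0105, 0.055])]
red_die [(0.83, [192.8, 403.4], [0.5971, 0.1117, 0.04]), (0.58, [337.4, 83.1], [0.5986, -0.2757, 0.04])]
knockout [(0.78, [189.8, 352.2], [0.5722, 0.0665, 0.039])]
bore_floor [(0.74, [191.1, 403.0], [0.5953, 0.1119, 0.04]), (0.63, [377.0, 269.8], [0.7404, -0.108, 0.04])]
press [(0.64, [182.2, 393.8], [0.5963, 0.115, 0.0])]
```

View pics/w2.png

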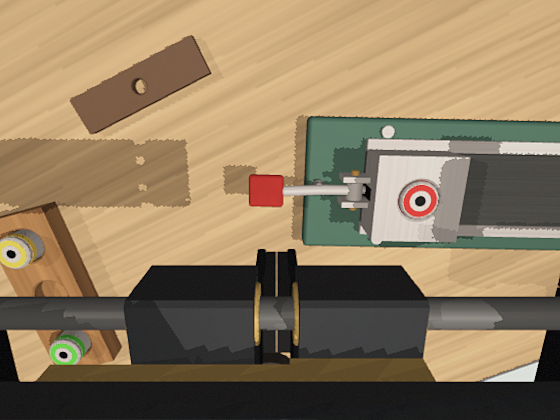

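The red die's ring is at (420,201) and the paddle at (266,190), and the press lies almost level in the picture. I refine both by colour.

```bash
cat >> h.py <<'E'
def blobs(d,hue,sat=130,val=60,minA=60):
    hsv=cv2.cvtColor(d["image"],cv2.COLOR_BGR2HSV);m=np.zeros(hsv.shape[:2],np.uint8)
    for lo,hi in hue: m|=cv2.inRange(hsv,(lo,sat,val),(hi,255,255))
    n,l,st,c=cv2.connectedComponentsWithStats(m)
    out=[]
    for i in range(1,n):
        if st[i,4]>=minA:
            pts=np.argwhere(l==i)[:,::-1].astype(np.float32);(cx,cy),r=cv2.minEnclosingCircle(pts)
            out.append((int(st[i,4]),(c[i][1].round(1),c[i][0].round(1)),(round(cy,1),round(cx,1)),round(r,1)))
    return sorted(out,reverse=True)
RED=[(0,6),(174,180)];GRN=[(50,75)];YEL=[(20,32)]
E
python3 - <<'E'
from h import *
d=optics.read_camera("wrist")
for b in blobs(d,RED): print(b, atz(d,b[2],.077).round(4),atz(d,b[2],.055).round(4), "raw depth z:", end=" ");r,c=map(int,b[1]);o,v=ray(d,(r,c+12));print((o+v*d["range_z"][r,c+12]).round(4))
t=optics.read_camera("top")
for b in blobs(t,RED,minA=20)[:4]: print("top",b, atz(t,b[2],.077).round(4),atz(t,b[2],.055).round(4))
t=optics.read_camera("side")
for b in blobs(t,RED,minA=20)[:4]: print("side",b, atz(t,b[2],.077).round(4),atz(t,b[2],.055).round(4))
E
```

```text
(1057, (np.float64(189.6), np.float64(266.1)), (189.9, 266.1), 21.9) [ 0.5269 -0.0074  0.077 ] [ 0.5314 -0.0102  0.055 ] raw depth z: [5.356e-01 5.000e-04 5.500e-02]
(447, (np.float64(200.3), np.float64(420.2)), (200.1, 420.1), 17.0) [0.5958 0.1144 0.077 ] [0.6051 0.12   0.055 ] raw depth z: [0.6003 0.1242 0.0771]
side (113, (np.float64(206.3), np.float64(261.0)), (205.5, 260.5), 7.9) [ 0.5269 -0.0412  0.077 ] [ 0.53   -0.0114  0.055 ]
```

```bash
python3 -c "
from h import *
print(rows_for([0.5286,-0.0155,0.080],down(62.7)))"
```

```text
(array([169.3,  -3.9, -16.4]), array([ 0.029, -0.   ,  0.   ]))
```

```bash
python3 -m pendant '[[0,[30,-4,-16],[0.029,0,0]],[0,[65,-4,-16],[0.029,0,0]],[0,[100,-4,-16],[0.029,0,0]],[0,[130,-4,-16],[0.029,0,0]],[0,[150,-4,-16],[0.029,0,0]],[0,[162,-4,-16],[0.029,0,0]],[0,[168,-4,-16],[0.029,0,0]],[0,[168,-4,-16],[0.029,0,0]]]'
python3 -m pendant '[[0,[2,0,0],[0,0,0]],[0,[4,0,0],[0,0,0]],[0,[6,0,0],[0,0,0]],[0,[8,0,0],[0,0,0]],[0,[10,0,0],[0,0,0]]]'
```

```text
time_s: 5.95
tool_pos: [0.5286, -0.0152, 0.0806]
tool_rot: [144.8, 89.9, -152.5]
force: [0.1, 0.2, 0.6]
grip_width: 0.0004
time_s: 6.37
tool_pos: [0.5293, -0.015, 0.0717]
tool_rot: [-51.1, 89.9, 11.5]
force: [0.4, 1.3, -0.8]
grip_width: 0.0002
```

```bash
python3 -m pendant '[[0,[1,0,0],[0,0,0]],[0,[2,0,0],[0,0,0]],[0,[3,0,0],[0,0,0]],[0,[4,0,0],[0,0,0]]]'
python3 -m pendant '[[0,[1.5,0,0],[0,0,0]],[0,[3,0,0],[0,0,0]],[0,[4.5,0,0],[0,0,0]],[0,[6,0,0],[0,0,0]]]'
```

```text
time_s: 6.7
tool_pos: [0.5291, -0.0155, 0.0677]
tool_rot: [-88.0, 90.0, -25.4]
force: [-1.4, -1.7, 6.0]
grip_width: 0.0004
time_s: 7.03
tool_pos: [0.5288, -0.0159, 0.0616]
tool_rot: [-151.7, 90.0, -89.1]
force: [-1.8, -2.2, 5.7]
grip_width: 0.0008
```

```bash
python3 -m pendant '[[0,[1.5,0,0],[0,0,0]],[0,[3,0,0],[0,0,0]],[0,[4.5,0,0],[0,0,0]],[0,[5.5,0,0],[0,0,0]]]'
python3 -m pendant '[[0,[0.7,0,0],[0,0,0]],[0,[1.4,0,0],[0,0,0]],[0,[2,0,0],[0,0,0]]]'
```

```text
time_s: 7.37
tool_pos: [0.5288, -0.0161, 0.056]
tool_rot: [-152.7, 89.9, -90.1]
force: [-2.5, -2.5, 4.6]
grip_width: 0.0002
time_s: 7.62
tool_pos: [0.5289, -0.016, 0.0541]
tool_rot: [-147.7, 90.0, -85.1]
force: [-1.6, -1.8, 5.4]
grip_width: 0.0004
```

```bash
python3 -m pendant '[[0,[0.7,0,0],[0,0,0]],[0,[1.4,0,0],[0,0,0]],[0,[2,0,0],[0,0,0]]]'
python3 -m pendant '[[0,[0.6,0,0],[0,0,0]],[0,[1.2,0,0],[0,0,0]]]'
python3 -m pendant '[[0,[0.6,0,0],[0,0,0]],[0,[1.0,0,0],[0,0,0]]]'
```

```text
time_s: 7.87
tool_pos: [0.5289, -0.016, 0.0521]
tool_rot: [-143.6, 90.0, -81.0]
force: [-1.5, -3.5, 5.6]
grip_width: 0.0006
time_s: 8.03
tool_pos: [0.5289, -0.0159, 0.0509]
tool_rot: [-144.6, 90.0, -82.0]
force: [-1.9, -1.6, 5.3]
grip_width: 0.0007
time_s: 8.2
tool_pos: [0.5289, -0.0158, 0.0499]
tool_rot: [-133.1, 90.0, -70.5]
force: [-2.5, -2.5, 5.5]
grip_width: 0.0004
```

```bash
for i in 1; do python3 -m pendant '[[0,[0.5,0,0],[0,0,0]],[0,[1.0,0,0],[0,0,0]]]'; done
python3 -m pendant '[[0,[0.5,0,0],[0,0,0]],[0,[0.8,0,0],[0,0,0]]]'
```

```text
time_s: 8.37
tool_pos: [0.529, -0.0158, 0.0489]
tool_rot: [-125.8, 90.0, -63.2]
force: [-1.9, -2.5, 5.0]
grip_width: 0.0004
time_s: 8.53
tool_pos: [0.529, -0.0157, 0.0481]
tool_rot: [-113.5, 90.0, -50.9]
force: [-0.8, -2.4, 6.1]
grip_width: 0.0004
```

```bash
python3 - <<'E'
from h import *
d=optics.read_camera("side");cv2.imwrite("pics/s3.png",cv2.resize(d["image"][120:260,200:360],None,fx=5,fy=4))
E
```

```text
(no output)
```

View pics/s3.png

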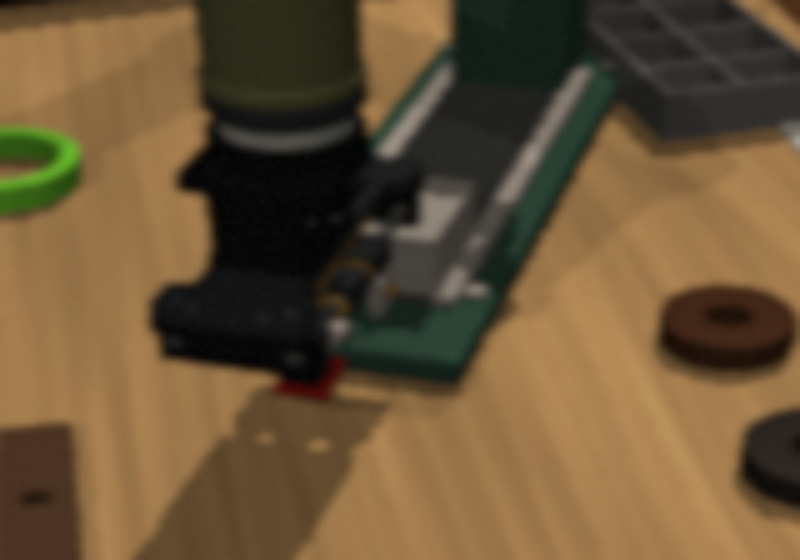

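The paddle is under the fingertips at about (310,380) in the crop, and the gripper body is clear of the block. I carry on in small steps.

```bash
python3 -m pendant '[[0,[0.5,0,0],[0,0,0]],[0,[0.8,0,0],[0,0,0]]]'
python3 -m pendant '[[0,[0.4,0,0],[0,0,0]],[0,[0.6,0,0],[0,0,0]]]'
```

```text
time_s: 8.75
tool_pos: [0.529, -0.0157, 0.0473]
tool_rot: [-105.9, 90.0, -43.2]
force: [-1.6, -1.7, 5.0]
grip_width: 0.0006
time_s: 8.92
tool_pos: [0.5291, -0.0156, 0.047]
tool_rot: [-95.1, 90.0, -32.5]
force: [-2.8, -1.1, 8.6]
grip_width: 0.0008
```

Force is rising, so the stop has been reached.

```bash
python3 -m pendant '[[0,[0.3,0,0],[0,0,0]],[0,[0.3,0,0],[0,0,0]]]'
python3 -m pendant '[[0,[0.3,0,0],[0,0,0]],[0,[0.3,0,0],[0,0,0]]]'
```

```text
time_s: 9.08
tool_pos: [0.5291, -0.0156, 0.047]
tool_rot: [-80.2, 90.0, -17.6]
force: [-2.9, -0.9, 9.5]
grip_width: 0.0009
time_s: 9.25
tool_pos: [0.5291, -0.0156, 0.0469]
tool_rot: [-51.8, 90.0, 10.8]
force: [-3.7, -1.4, 11.5]
grip_width: 0.0002
```

```bash
python3 -m pendant '[[0,[0.5,0,0],[0,0,0]],[0,[0.8,0,0],[0,0,0]],[0,[0.8,0,0],[0,0,0]]]'
```

```text
time_s: 9.5
tool_pos: [0.5292, -0.0157, 0.0467]
tool_rot: [0.1, 90.0, 62.7]
force: [-5.5, -1.7, 16.3]
grip_width: 0.0005
```

```bash
python3 -m pendant '[[0,[0,0,0],[0,0,0]],[0,[0,0,0],[0,0,0]],[0,[0,0,0],[0,0,0]]]'
python3 -m pendant '[[0,[0.1,0,0],[0,0,0]],[0,[0.1,0,0],[0,0,0]],[0,[0.1,0,0],[0,0,0]],[0,[0.1,0,0],[0,0,0]],[0,[0.1,0,0],[0,0,0]],[0,[0.1,0,0],[0,0,0]]]'
python3 -m pendant '[[0,[0,0,0],[0,0,0]],[0,[0,0,0],[0,0,0]],[0,[0,0,0],[0,0,0]],[0,[0,0,0],[0,0,0]],[0,[0,0,0],[0,0,0]],[0,[0,0,0],[0,0,0]],[0,[0,0,0],[0,0,0]]]'
```

```text
time_s: 9.75
tool_pos: [0.5292, -0.0157, 0.0467]
tool_rot: [-5.6, 90.0, 57.0]
force: [-5.4, -1.7, 16.3]
grip_width: 0.0002
time_s: 10.25
tool_pos: [0.5292, -0.0157, 0.0467]
tool_rot: [-3.1, 90.0, 59.5]
force: [-6.1, -0.4, 16.6]
grip_width: 0.0001
time_s: 10.83
tool_pos: [0.5292, -0.0157, 0.0467]
tool_rot: [-4.2, 90.0, 58.4]
force: [-6.2, -1.1, 16.8]
grip_width: 0.0007
```

```bash
python3 -m pendant '[[0,[-3,0,0],[0,0,0]],[0,[-15,0,0],[0,0,0]],[60,[-45,0,0],[0,0,0]],[60,[-85,0,0],[0,0,0]],[60,[-125,0,20],[0,0,0]],[60,[-150,0,60],[0,0,0]],[60,[-150,0,100],[0,0,0]],[60,[-150,0,140],[0,0,0]],[60,[-150,0,140],[0,0,0]]]'
python3 - <<'E'
from h import *
d=optics.read_camera("wrist");cv2.imwrite("pics/w4.png",d["image"])
for b in blobs(d,RED): print(b, atz(d,b[2],.089).round(4))
r=d["range_z"]
s=telemetry.get_obs();print(s["qpos"].round(1))
b=[b for b in blobs(d,RED) if b[2][1]>230][:1]
if b:
    (rr,cc)=b[0][2]
    for dr,dc in((0,0),(0,8),(8,0),(-8,0),(0,-8),(0,45),(-45,0)):
        i,j=int(rr+dr),int(cc+dc);o,v=ray(d,(i,j));print((i,j),(o+v*r[i,j]).round(4))
E
```

```text
time_s: 11.58
tool_pos: [0.5951, 0.1197, 0.1955]
tool_rot: [-6.1, 89.7, 57.1]
force: [-1.7, 1.9, 0.2]
grip_width: 0.0392
(1131, (np.float64(194.7), np.float64(113.8)), (194.5, 114.5), 24.1) [0.5309 0.0226 0.089 ]
(710, (np.float64(216.6), np.float64(269.2)), (217.0, 269.2), 20.4) [0.5957 0.1135 0.089 ]
(101, (np.float64(194.0), np.float64(269.5)), (203.0, 269.5), 21.5) [0.5864 0.1185 0.089 ]
[-37.5  15.3  28.6  94.3  -7.7  72.3  55.7]
(217, 269) [0.5952 0.1136 0.0906]
(217, 277) [0.5979 0.1187 0.0905]
(225, 269) [0.6004 0.1109 0.0913]
(209, 269) [0.5896 0.1164 0.0913]
(217, 261) [0.5927 0.1083 0.0901]
(217, 314) [0.6152 0.1421 0.0751]
(172, 269) [0.5681 0.1272 0.0769]
```

View pics/w4.png

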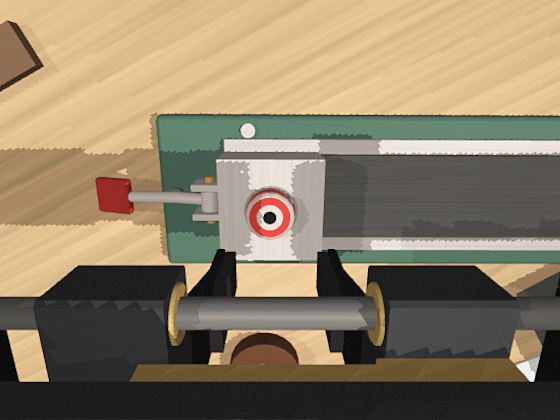

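The red die stands proud, its face at z≈0.090 and at pixel (269,217). I descend with the jaws open around it.

```bash
python3 -c "
from h import *
print(rows_for([0.5957,0.1137,0.0945],down(62.7)),telemetry.get_obs()['tool_pos'])"
```

```text
(array([100.2,  -2.7,  -1.7]), array([ 0.008,  0.002, -0.   ])) [0.59393863 0.11625872 0.19472622]
```

```bash
python3 -m pendant '[[60,[20,-2.7,-1.7],[0,0,0]],[60,[45,-2.7,-1.7],[0,0,0]],[60,[68,-2.7,-1.7],[0,0,0]],[60,[85,-2.7,-1.7],[0,0,0]],[60,[94,-2.7,-1.7],[0,0,0]],[60,[97,-2.7,-1.7],[0,0,0]],[60,[99,-2.7,-1.7],[0,0,0]],[60,[99,-2.7,-1.7],[0,0,0]]]'
python3 -c "
from h import *
print(rows_for([0.5957,0.1137,0.0945],down(62.7)),telemetry.get_obs()['tool_pos'])
d=optics.read_camera('wrist');cv2.imwrite('pics/w5.png',d['image'])"
```

```text
time_s: 12.3
tool_pos: [0.5953, 0.1062, 0.0966]
tool_rot: [-60.3, 89.9, 2.3]
force: [0.3, 0.4, 0.3]
grip_width: 0.06
(array([2.1, 3.1, 6.8]), array([-0.001,  0.001,  0.001])) [0.59528956 0.10624893 0.09661892]
```

View pics/w5.png

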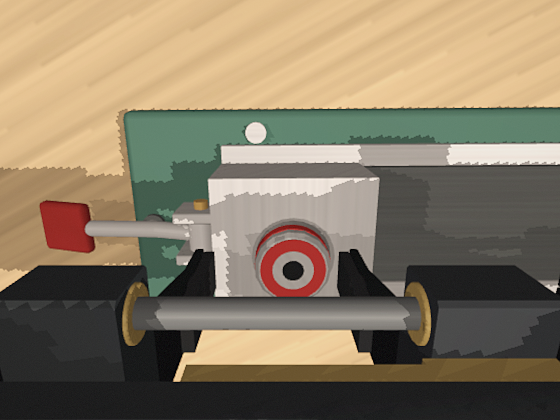

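The die sits at column 293, off the jaws' middle at 275, so about 7 mm is left to correct along the jaw axis, as computed.

```bash
python3 -m pendant '[[60,[0,3,6.8],[0,0,0]],[60,[0,3,6.8],[0,0,0]],[60,[1.8,3,6.8],[0,0,0]],[60,[1.8,3,6.8],[0,0,0]],[60,[1.8,3,6.8],[0,0,0]]]'
python3 -c "
from h import *
print(rows_for([0.5957,0.1137,0.0945],down(62.7)),telemetry.get_obs()['tool_pos'])
d=optics.read_camera('wrist');cv2.imwrite('pics/w6.png',d['image'])
for b in blobs(d,RED): print(b, atz(d,b[2],.0895).round(4))"
```

```text
time_s: 12.77
tool_pos: [0.5953, 0.1138, 0.0941]
tool_rot: [-99.6, 90.0, -37.0]
force: [0.0, -0.4, 0.8]
grip_width: 0.0597
(array([-0.4, -0.4,  0.1]), array([-0.001, -0.   ,  0.   ])) [0.59529021 0.11382014 0.09412908]
(2207, (np.float64(232.2), np.float64(54.3)), (232.5, 55.0), 35.1) [0.5305 0.0368 0.0895]
(1402, (np.float64(270.9), np.float64(278.0)), (278.9, 277.9), 32.7) [0.5956 0.1136 0.0895]
(362, (np.float64(242.5), np.float64(277.1)), (265.0, 278.0), 37.0) [0.5895 0.1168 0.0895]
```

View pics/w6.png

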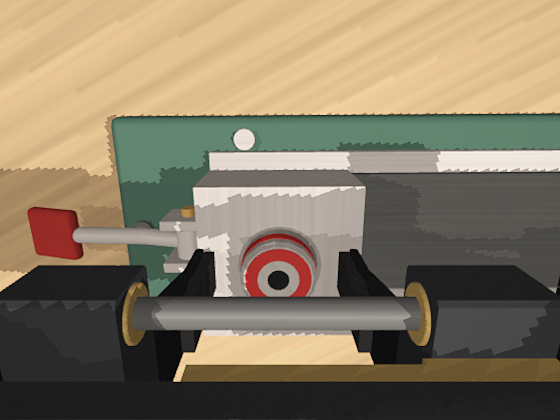

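The die is centred between the jaws at column 278. I close on it and lift.

```bash
python3 -m pendant '[[30,[0,0,0],[0,0,0]],[30,[0,0,0],[0,0,0]],[30,[0,0,0],[0,0,0]],[30,[0,0,0],[0,0,0]],[30,[0,0,0],[0,0,0]],[30,[0,0,0],[0,0,0]],[30,[0,0,0],[0,0,0]],[30,[0,0,0],[0,0,0]]]' 22
```

```text
time_s: 13.48
tool_pos: [0.5956, 0.1144, 0.0943]
tool_rot: [-33.1, 89.9, 29.6]
force: [0.7, 2.3, -0.2]
grip_width: 0.0349
```

```bash
python3 -m pendant '[[30,[-2,0,0],[0,0,0]],[30,[-5,0,0],[0,0,0]],[30,[-9,0,0],[0,0,0]],[30,[-14,0,0],[0,0,0]],[30,[-20,0,0],[0,0,0]],[30,[-27,0,0],[0,0,0]],[30,[-36,0,0],[0,0,0]],[30,[-50,0,0],[0,0,0]],[30,[-70,0,0],[0,0,0]],[30,[-70,0,0],[0,0,0]]]'
python3 - <<'E'
from h import *
d=optics.read_camera('wrist');cv2.imwrite('pics/w7.png',d['image'])
s=telemetry.get_obs();print(s["tool_pos"],s["qpos"].round(1))
# stand poses from top
t=optics.read_camera('top');cv2.imwrite('pics/t7.png',t['image'][150:290,280:440])
for n,h in(("g",GRN),("y",YEL)):
    for b in blobs(t,h,minA=15)[:5]: print(n,b,atz(t,b[2],.047).round(4))
E
```

```text
time_s: 14.32
tool_pos: [0.5973, 0.1131, 0.1684]
tool_rot: [-53.3, 89.7, 9.3]
force: [1.5, -0.1, -3.0]
grip_width: 0.0346
[0.59667098 0.11315005 0.16657836] [-37.2  16.7  28.7  96.1  -8.5  69.1  56. ]
y (53, (np.float64(241.5), np.float64(340.5)), (241.5, 340.5), 5.1) [ 0.4751 -0.2755  0.047 ]
y (18, (np.float64(292.5), np.float64(151.8)), (292.5, 149.5), 8.6) [0.3798 0.2885 0.047 ]
```

View pics/w7.png

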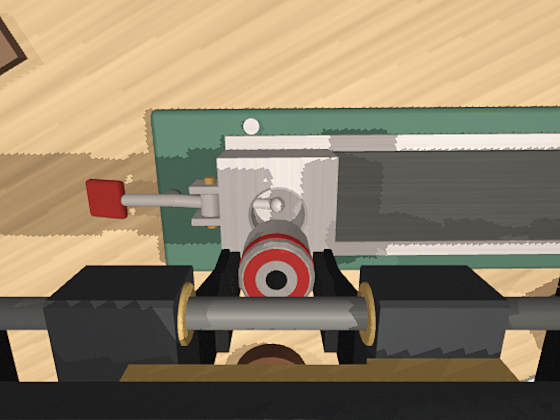

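The die is out, held at (278,275), and the bore and nose are visible below. Now over to the stand's middle pocket.

```bash
python3 -c "
from h import *
print(rows_for([0.5365,-0.2855,0.205],down(79.7)))"
```

```text
(array([ -40.2, -131. , -381.2]), array([-0.298,  0.001,  0.001]))
```

```bash
python3 -m pendant '[[30,[-20,-8,-24],[-0.02,0,0]],[30,[-36,-20,-56],[-0.06,0,0]],[30,[-38,-33,-95],[-0.1,0,0]],[30,[-38,-46,-134],[-0.14,0,0]],[30,[-38,-59,-173],[-0.18,0,0]],[30,[-38,-72,-211],[-0.22,0,0]],[30,[-38,-85,-249],[-0.26,0,0]],[30,[-38,-98,-287],[-0.298,0,0]],[30,[-38,-111,-324],[-0.298,0,0]],[30,[-38,-122,-355],[-0.298,0,0]]]'
python3 -m pendant '[[30,[0,-5,-15],[0,0,0]],[30,[0,-9,-26],[0,0,0]],[30,[0,-9,-26],[0,0,0]],[30,[0,-9,-26],[0,0,0]],[30,[0,-9,-26],[0,0,0]]]'
python3 - <<'E'
from h import *
print(rows_for([0.5365,-0.2855,0.205],down(79.7)))
d=optics.read_camera('wrist');cv2.imwrite('pics/w8.png',d['image'])
s=telemetry.get_obs();print(s["tool_pos"],s["qpos"].round(1),s["force"])
for n,h,z in(("g",GRN,.047),("y",YEL,.047),("r",RED,.2)):
    for b in blobs(d,h,minA=40)[:5]: print(n,b,atz(d,b[2],z).round(4))
for l,z in {"free_pocket":.010,"green_die":.01,"yellow_die":.01,"stand":0}.items():
    print(l,[(round(a,2),np.round(p,1).tolist(),atz(d,p,z).round(4).tolist()) for a,p in lm(d,"wrist",l)[:2]])
E
```

```text
time_s: 15.25
tool_pos: [0.5382, -0.2607, 0.2009]
tool_rot: [113.5, 89.9, -166.9]
force: [0.8, 0.2, -3.1]
grip_width: 0.035
time_s: 15.67
tool_pos: [0.5452, -0.2823, 0.2013]
tool_rot: [39.5, 89.9, 119.4]
force: [1.6, 0.2, -3.5]
grip_width: 0.0347
(array([-3.7,  8. , -4.7]), array([ 0.003,  0.002, -0.001]))
[ 0.54534517 -0.28218639  0.20145188] [ -7.5  17.8  39.7  92.8 -11.8  73.8 114.1] [-0.03793203 -0.14121431 -3.7676042 ]
y (591, (np.float64(116.2), np.float64(267.7)), (116.4, 268.0), 18.8) [ 0.4785 -0.278   0.047 ]
y (44, (np.float64(328.2), np.float64(372.2)), (328.0, 372.0), 10.2) [ 0.6886 -0.2158  0.047 ]
r (1412, (np.float64(271.0), np.float64(276.0)), (279.0, 276.2), 32.8) [ 0.5434 -0.2832  0.2   ]
r (358, (np.float64(241.9), np.float64(275.2)), (260.5, 275.0), 36.2) [ 0.5345 -0.2821  0.2   ]
free_pocket [(0.79, [185.1, 268.5], [0.542, -0.29, 0.01])]
green_die []
yellow_die [(0.64, [115.8, 269.4], [0.4795, -0.2777, 0.01])]
stand [(0.97, [184.8, 266.6], [0.5435, -0.2924, 0.0]), (0.2, [182.5, 270.7], [0.542, -0.288, 0.0])]
```

View pics/w8.png

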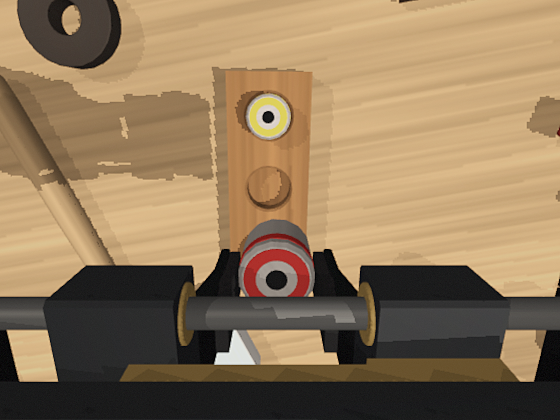

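The picture shows the yellow die at (268,116), the empty pocket at (268,187) and the held red die at (276,278). I fit the pocket rim from the range image.

```bash
cat >> h.py <<'E'
def world_z(d):
    h,w=d["range_z"].shape;jj,ii=np.meshgrid(np.arange(w),np.arange(h));r=d["range_z"]
    P=np.stack([(jj-d["cx"])/d["fx"]*r,-(ii-d["cy"])/d["fy"]*r,-r],-1);T=d["cam_to_world"]
    return P@T[:3,:3].T+T[:3,3]
def rim(d,px,zrim,below=.004,win=45):
    W=world_z(d);r,c=map(int,px);m=np.zeros(W.shape[:2],np.uint8)
    sl=(slice(max(r-win,0),r+win),slice(c-win,c+win));m[sl]=((W[sl][...,2]<zrim-below)&(d["range_z"][sl]>0))
    n,l,st,ce=cv2.connectedComponentsWithStats(m);k=l[r,c]
    if k==0: k=1+np.argmax(st[1:,4])
    cs,_=cv2.findContours((l==k).astype(np.uint8),cv2.RETR_EXTERNAL,cv2.CHAIN_APPROX_NONE)
    p=max(cs,key=len)[:,0,:]
    w=np.array([atz(d,(y,x),zrim)[:2] for x,y in p])
    (cx,cy),rad=cv2.minEnclosingCircle((w*1000).astype(np.float32))
    A=np.c_[2*w,np.ones(len(w))];s=np.linalg.lstsq(A,(w**2).sum(1),rcond=None)[0]
    return (round(cx/1000,4),round(cy/1000,4),round(rad,1)),(s[:2].round(4),np.sqrt(s[2]+s[0]**2+s[1]**2).round(4)),st[k]
E
python3 - <<'E'
from h import *
d=optics.read_camera('wrist')
print(rim(d,(188,268),.026))
s=telemetry.get_obs();print(s["tool_pos"])
b=blobs(d,RED,minA=40)[0];print(b,atz(d,b[1],s["tool_pos"][2]-.0048).round(4))
W=world_z(d);r=d["range_z"];print(W[260,300],W[265,255])
y=blobs(d,YEL)[0];print(atz(d,y[2],.047))
E
```

```text
((0.5412, -0.2896, 19.1), (array([ 0.5412, -0.2897]), np.float64(0.0186)), array([ 249,  167,   43,   41, 1340], dtype=int32))
[ 0.54504488 -0.28374124  0.20218914]
(1406, (np.float64(270.9), np.float64(276.0)), (278.5, 276.2), 32.8) [ 0.5411 -0.284   0.1974]
[ 0.53792761 -0.27242634  0.19694806] [ 0.53680355 -0.29295043  0.19686195]
[ 0.4784829  -0.27808039  0.047     ]
```

```bash
python3 -c "
from h import *
print(rows_for([0.5412,-0.2896,0.074],down(79.7)),telemetry.get_obs()['tool_pos'])"
```

```text
(array([128.2,   2.8,  -6.5]), array([0.002, 0.   , 0.   ])) [ 0.54504488 -0.28374124  0.20218914]
```

```bash
python3 -m pendant '[[30,[25,2.8,-6.5],[0,0,0]],[30,[55,2.8,-6.5],[0,0,0]],[30,[85,2.8,-6.5],[0,0,0]],[30,[110,2.8,-6.5],[0,0,0]],[30,[122,2.8,-6.5],[0,0,0]],[30,[127,2.8,-6.5],[0,0,0]],[30,[127,2.8,-6.5],[0,0,0]],[30,[127,2.8,-6.5],[0,0,0]],[30,[127,2.8,-6.5],[0,0,0]]]'
python3 -c "
from h import *
print(rows_for([0.5412,-0.2896,0.074],down(79.7)),telemetry.get_obs()['tool_pos'])
d=optics.read_camera('wrist');cv2.imwrite('pics/w9.png',d['image'])
for b in blobs(d,RED,minA=40)[:2]: print(b,atz(d,b[2],telemetry.get_obs()['tool_pos'][2]-.0052).round(4))"
```

```text
time_s: 16.72
tool_pos: [0.5422, -0.2913, 0.0771]
tool_rot: [-100.3, 89.8, -20.6]
force: [0.0, 0.1, -2.6]
grip_width: 0.035
(array([3.1, 1.3, 1.5]), array([ 0.   , -0.001,  0.004])) [ 0.54219665 -0.29131619  0.07712459]
(1405, (np.float64(271.0), np.float64(276.1)), (279.0, 276.2), 32.8) [ 0.5425 -0.2926  0.0718]
(364, (np.float64(242.4), np.float64(276.2)), (263.0, 276.0), 37.0) [ 0.5345 -0.2913  0.0718]
```

View pics/w9.png

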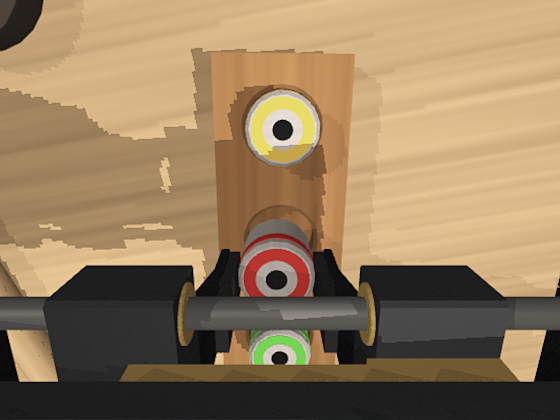

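The red die hangs just over its pocket at (279,215), in line with the yellow and green dies. I correct by 1–2 mm and lower.

```bash
python3 -m pendant '[[30,[1,1.3,1.5],[0,0,0]],[30,[2,1.3,1.5],[0,0,0]],[30,[5,1.3,1.5],[0,0,0]],[30,[8,1.3,1.5],[0,0,0]],[30,[11,1.3,1.5],[0,0,0]],[30,[14,1.3,1.5],[0,0,0]],[30,[17,1.3,1.5],[0,0,0]]]'
python3 -m pendant '[[30,[1,0,0],[0,0,0]],[30,[2,0,0],[0,0,0]],[30,[3,0,0],[0,0,0]],[30,[4,0,0],[0,0,0]],[30,[5,0,0],[0,0,0]]]'
```

```text
time_s: 17.35
tool_pos: [0.54, -0.2888, 0.0577]
tool_rot: [-96.9, 90.0, -17.1]
force: [0.9, -0.9, -2.9]
grip_width: 0.035
time_s: 17.77
tool_pos: [0.54, -0.2889, 0.0531]
tool_rot: [-90.4, 90.0, -10.7]
force: [1.2, 0.8, -2.7]
grip_width: 0.0348
```

```bash
python3 -m pendant '[[30,[0.5,0,0],[0,0,0]],[30,[1,0,0],[0,0,0]],[30,[1.5,0,0],[0,0,0]],[30,[1.5,0,0],[0,0,0]]]'
```

```text
time_s: 18.1
tool_pos: [0.5401, -0.2889, 0.0519]
tool_rot: [-84.7, 90.0, -5.0]
force: [0.7, 1.3, -2.0]
grip_width: 0.0348
```

```bash
python3 -m pendant '[[30,[0.5,0,0],[0,0,0]],[30,[0.8,0,0],[0,0,0]],[30,[0.8,0,0],[0,0,0]]]'
```

```text
time_s: 18.35
tool_pos: [0.5402, -0.2889, 0.0518]
tool_rot: [-65.7, 89.9, 14.0]
force: [-0.8, 2.0, 4.0]
grip_width: 0.0343
```

```bash
python3 -m pendant '[[60,[0,0,0],[0,0,0]],[60,[0,0,0],[0,0,0]],[60,[0,0,0],[0,0,0]],[60,[0,0,0],[0,0,0]],[60,[-20,0,0],[0,0,0]],[60,[-50,0,0],[0,0,0]],[60,[-85,-10,0],[0,0,0]],[60,[-105,-40,0],[0,0,0]],[60,[-105,-64,0],[0,0,0]],[60,[-105,-64,0],[0,0,0]]]'
python3 - <<'E'
from h import *
d=optics.read_camera('wrist');cv2.imwrite('pics/w10.png',d['image'])
s=telemetry.get_obs();print(s["tool_pos"],s["force"])
for n,h,z in(("g",GRN,.047),("y",YEL,.047),("r",RED,.047)):
    for b in blobs(d,h,minA=40)[:3]: print(n,b,atz(d,b[2],z).round(4))
E
```

```text
time_s: 19.18
tool_pos: [0.608, -0.2998, 0.1573]
tool_rot: [-101.8, 89.6, -21.8]
force: [-0.5, 0.6, -0.5]
grip_width: 0.0601
[ 0.60490747 -0.29973676  0.15572661] [-0.39978196 -0.04558182 -0.54695349]
g (680, (np.float64(206.1), np.float64(274.1)), (206.1, 274.1), 20.2) [ 0.6041 -0.3021  0.047 ]
g (73, (np.float64(183.2), np.float64(274.8)), (190.0, 275.5), 19.6) [ 0.5923 -0.2989  0.047 ]
y (745, (np.float64(19.8), np.float64(276.2)), (12.6, 276.2), 24.7) [ 0.4791 -0.2784  0.047 ]
y (66, (np.float64(41.0), np.float64(278.4)), (34.0, 278.0), 21.1) [ 0.4914 -0.2794  0.047 ]
r (886, (np.float64(113.8), np.float64(274.8)), (114.0, 274.5), 22.7) [ 0.5398 -0.2903  0.047 ]
```

View pics/w10.png

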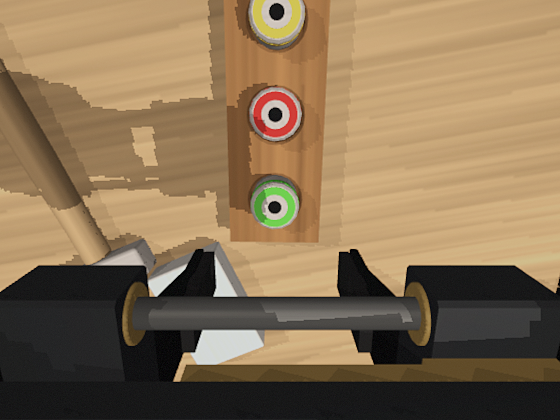

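The red die stands in the middle pocket at (275,114), and green is at (274,206). I check that the aluminium block is clear of the fingers.

```bash
python3 - <<'E'
from h import *
d=optics.read_camera('wrist')
g=np.array([.6041,-.3021]);Rz=down(79.7)
for l in("block","mallet"):
    for cam in("wrist","top"):
        dd=d if cam=="wrist" else optics.read_camera("top")
        m=models.masks_of(cam,l)
        if not m: print(l,cam,"none");continue
        W=world_z(dd)[m[0]["pixels"]&(dd["range_z"]>0)];W=W[(W[:,2]>.012)&(W[:,2]<.06)]
        u=(W[:,:2]-g)@Rz[:2,2];v=(W[:,:2]-g)@Rz[:2,1]
        print(l,cam,round(m[0]["confidence"],2),len(W),"jaw-axis range",u.min().round(3),u.max().round(3),"tool-y",v.min().round(3),v.max().round(3), "in finger strip:", u[(abs(v)<.02)][:0].tolist(), (np.sort(u[abs(v)<.02])[-3:]).round(3))
print(rows_for([.6041,-.3021,.0525],Rz),telemetry.get_obs()["tool_pos"])
E
```

```text
block wrist 0.79 3255 jaw-axis range -0.108 -0.009 tool-y -0.15 -0.046 in finger strip: [] []
block top 0.47 18 jaw-axis range 0.225 0.246 tool-y 0.246 0.278 in finger strip: [] []
mallet wrist 0.81 6734 jaw-axis range -0.208 -0.105 tool-y -0.066 0.102 in finger strip: [] [-0.156 -0.156 -0.155]
mallet top 0.93 747 jaw-axis range -0.247 -0.134 tool-y -0.089 0.163 in finger strip: [] [-0.155 -0.154 -0.154]
(array([103.1,  -2.5,  -1.3]), array([-0.001,  0.   , -0.   ])) [ 0.60189336 -0.30040108  0.15560423]
```

```bash
python3 -m pendant '[[60,[20,-2.5,-1.3],[0,0,0]],[60,[45,-2.5,-1.3],[0,0,0]],[60,[65,-2.5,-1.3],[0,0,0]],[60,[72,-2.5,-1.3],[0,0,0]],[60,[74,-2.5,-1.3],[0,0,0]],[60,[74,-2.5,-1.3],[0,0,0]],[60,[74,-2.5,-1.3],[0,0,0]]]'
python3 -c "
from h import *
print(rows_for([0.6041,-0.3021,0.0525],down(79.7)),telemetry.get_obs()['tool_pos'])
d=optics.read_camera('wrist');cv2.imwrite('pics/w11.png',d['image'])
for b in blobs(d,GRN,minA=40)[:2]: print(b,atz(d,b[2],.047).round(4))"
```

```text
time_s: 20.17
tool_pos: [0.6057, -0.3026, 0.0833]
tool_rot: [-103.6, 89.9, -23.9]
force: [0.9, -1.6, -0.5]
grip_width: 0.0599
(array([30.8,  1.7,  0.2]), array([ 0.   , -0.001,  0.002])) [ 0.60570643 -0.30256668  0.08327644]
(1291, (np.float64(248.2), np.float64(278.9)), (248.5, 279.0), 27.6) [ 0.6042 -0.302   0.047 ]
(192, (np.float64(217.6), np.float64(277.7)), (232.5, 278.0), 30.1) [ 0.5951 -0.3009  0.047 ]
```

View pics/w11.png

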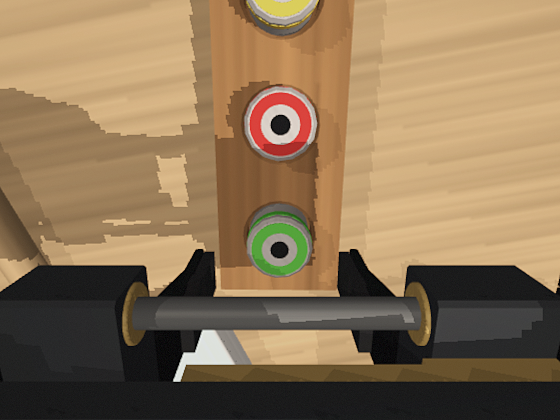

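Green is centred between the jaws at (279,248). I descend onto it and grip.

```bash
python3 -m pendant '[[60,[8,1.7,0.2],[0,0,0]],[60,[18,1.7,0.2],[0,0,0]],[60,[25,1.7,0.2],[0,0,0]],[60,[29,1.7,0.2],[0,0,0]],[60,[30,1.7,0.2],[0,0,0]],[60,[30,1.7,0.2],[0,0,0]],[60,[30,1.7,0.2],[0,0,0]]]' 20
python3 -m pendant '[[30,[0,0,0],[0,0,0]],[30,[0,0,0],[0,0,0]],[30,[0,0,0],[0,0,0]],[30,[0,0,0],[0,0,0]],[30,[0,0,0],[0,0,0]],[30,[0,0,0],[0,0,0]],[30,[0,0,0],[0,0,0]]]' 20
```

```text
time_s: 20.8
tool_pos: [0.6035, -0.3017, 0.0518]
tool_rot: [-119.5, 90.0, -39.8]
force: [0.1, 0.0, 0.3]
grip_width: 0.0602
time_s: 21.38
tool_pos: [0.6036, -0.3014, 0.052]
tool_rot: [-66.1, 90.0, 13.7]
force: [-0.3, 0.6, 1.4]
grip_width: 0.0346
```

```bash
python3 -m pendant '[[30,[-3,0,0],[0,0,0]],[30,[-9,0,0],[0,0,0]],[30,[-18,0,0],[0,0,0]],[30,[-32,0,0],[0,0,0]],[30,[-55,0,0],[0,0,0]],[30,[-90,0,0],[0,0,0]],[30,[-125,0,0],[0,0,0]],[30,[-140,0,0],[0,0,0]],[30,[-140,0,0],[0,0,0]]]'
python3 - <<'E'
from h import *
print(rows_for([0.5958,0.1140,0.195],down(62.7)))
d=optics.read_camera('wrist');cv2.imwrite('pics/w12.png',d['image'])
s=telemetry.get_obs();print(s["tool_pos"],s["force"])
for b in blobs(d,GRN,minA=40)[:2]: print(b,atz(d,b[2],s["tool_pos"][2]-.005).round(4))
E
```

```text
time_s: 22.13
tool_pos: [0.6057, -0.3036, 0.1987]
tool_rot: [-102.3, 89.4, -22.6]
force: [0.1, -0.6, -2.7]
grip_width: 0.035
(array([  1.9,  84.5, 409.1]), array([ 0.297, -0.001,  0.011]))
[ 0.60449336 -0.3026175   0.19531237] [-0.92875276  0.52127663 -4.2167073 ]
(1327, (np.float64(271.7), np.float64(276.1)), (280.0, 276.1), 32.5) [ 0.6081 -0.3054  0.1903]
(330, (np.float64(243.2), np.float64(274.5)), (261.5, 274.5), 35.7) [ 0.5986 -0.3044  0.1903]
```

View pics/w12.png

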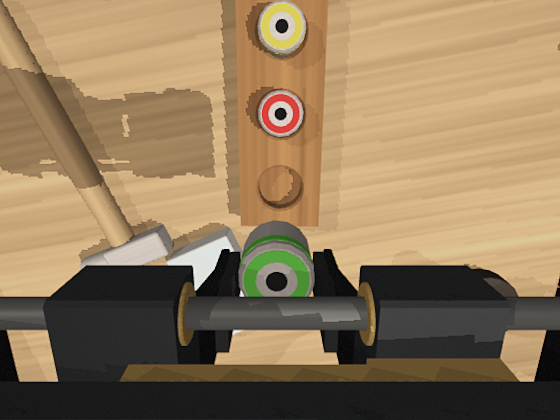

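Green is held at (276,278), and the red and yellow dies are in their pockets. Now back to the bore.

```bash
python3 -m pendant '[[30,[0,5,22],[0.02,0,0]],[30,[0,12,58],[0.06,0,0]],[30,[0,20,96],[0.1,0,0]],[30,[0,28,136],[0.14,0,0]],[30,[0,36,176],[0.18,0,0]],[30,[0,44,215],[0.22,0,0]],[30,[0,53,255],[0.26,0,0]],[30,[0,61,295],[0.297,0,0]],[30,[0,69,334],[0.297,0,0]],[30,[0,77,370],[0.297,0,0]]]'
python3 -m pendant '[[30,[0,9,22],[0,0,0]],[30,[0,15,31],[0,0,0]],[30,[0,15,31],[0,0,0]],[30,[0,15,31],[0,0,0]],[30,[0,15,31],[0,0,0]],[30,[0,15,31],[0,0,0]]]'
python3 - <<'E'
from h import *
d=optics.read_camera('wrist');cv2.imwrite('pics/w13.png',d['image'])
s=telemetry.get_obs();print(s["tool_pos"],s["force"],s["qpos"].round(1))
print(rows_for([0.5958,0.1140,0.195],down(62.7)))
for b in blobs(d,GRN,minA=40)[:2]: print(b,atz(d,b[2],s["tool_pos"][2]-.005).round(4))
for l,z in {"bore_mouth":.075,"bore_floor":.04}.items():
    print(l,[(round(a,2),np.round(p,1).tolist(),atz(d,p,z).round(4).tolist()) for a,p in lm(d,"wrist",l)[:2]])
E
```

```text
time_s: 23.02
tool_pos: [0.5919, 0.0791, 0.1899]
tool_rot: [120.1, 89.8, -177.1]
force: [0.0, 0.2, -2.4]
grip_width: 0.0352
time_s: 23.52
tool_pos: [0.5946, 0.1075, 0.1916]
tool_rot: [-154.9, 89.9, -92.4]
force: [-0.1, 0.6, -3.8]
grip_width: 0.0348
[0.5947165  0.10795366 0.191799  ] [ 0.79413598 -0.4752018  -2.58590912] [-40.6  15.8  33.2  94.7  -9.   72.1  56.9]
(array([-3.2,  1.8,  5.9]), array([-0.004, -0.001,  0.001]))
(1317, (np.float64(271.6), np.float64(275.9)), (279.5, 276.0), 32.5) [0.595  0.1063 0.1868]
(322, (np.float64(243.4), np.float64(274.2)), (261.5, 275.0), 36.2) [0.5868 0.1101 0.1868]
bore_mouth [(0.17, [358.2, 279.1], [0.7143, 0.0469, 0.075])]
bore_floor [(0.83, [194.2, 285.3], [0.5957, 0.1145, 0.04]), (0.35, [196.4, 219.4], [0.5717, 0.0643, 0.04])]
```

View pics/w13.png

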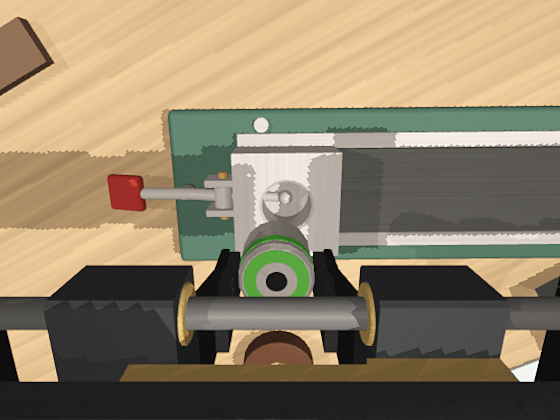

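The bore mouth shows at (286,200) above the held die. I fit its rim from the range data.

```bash
python3 - <<'E'
from h import *
d=optics.read_camera('wrist');s=telemetry.get_obs();print(s["tool_pos"])
for bl in(.001,.002,.003,.006):
    print(bl,rim(d,(193,300),.075-(bl if bl<.0021 else .002),below=bl if bl>.002 else 0.0005,win=30))
W=world_z(d);print(W[170,290],W[200,328])
cv2.imwrite('pics/w13c.png',cv2.resize(d["image"][160:310,210:360],None,fx=4,fy=4,interpolation=cv2.INTER_CUBIC))
E
```

```text
[0.59469371 0.10942346 0.19192207]
0.001 ((0.5959, 0.1172, 18.6), (array([0.5955, 0.1178]), np.float64(0.016)), array([ 270,  183,   40,   40, 1384], dtype=int32))
0.002 ((0.5958, 0.1164, 18.2), (array([0.5956, 0.1176]), np.float64(0.0159)), array([ 270,  183,   40,   40, 1367], dtype=int32))
0.003 ((0.5956, 0.1161, 17.9), (array([0.5955, 0.1175]), np.float64(0.0158)), array([ 270,  183,   40,   40, 1352], dtype=int32))
0.006 ((0.5954, 0.1157, 17.7), (array([0.5953, 0.1173]), np.float64(0.0157)), array([ 270,  183,   39,   40, 1337], dtype=int32))
[0.57297378 0.13069467 0.07492506] [0.60607162 0.14571034 0.07581909]
```

View pics/w13c.png

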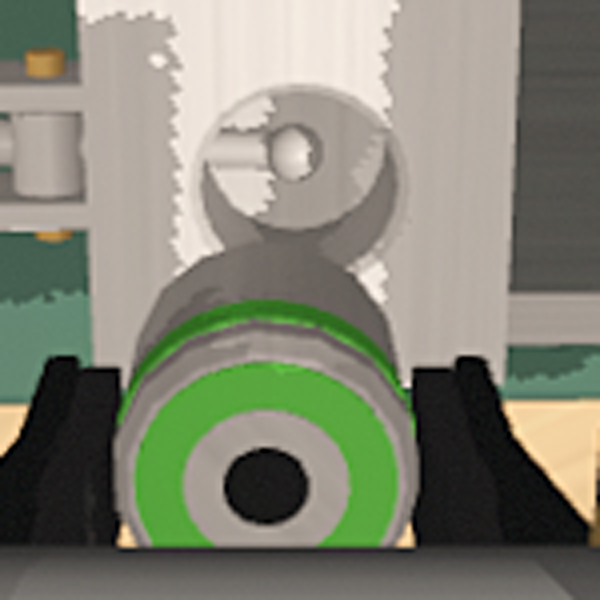

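```bash
python3 - <<'E'
from h import *
d=optics.read_camera('wrist');s=telemetry.get_obs();print(s["tool_pos"])
g=d["image"][160:310,210:360];cv2.imwrite('pics/w14c.png',cv2.resize(g,None,fx=4,fy=4,interpolation=cv2.INTER_CUBIC))
print(atz(d,(207.3,285.6),.075))
# model overlay: project rim circle for candidates
def proj(d,p):
    T=d["cam_to_world"];q=T[:3,:3].T@(np.array(p)-T[:3,3]);return d["cx"]+d["fx"]*q[0]/-q[2],d["cy"]-d["fy"]*q[1]/-q[2]
im=cv2.resize(d["image"][160:310,210:360],None,fx=4,fy=4,interpolation=cv2.INTER_CUBIC)
for c,col in(((.5957,.1140),(0,0,255)),((.5957,.1155),(255,0,0))):
    for r,z in((.02075,.075),(.01875,.073)):
        for t in np.linspace(0,2*np.pi,200):
            x,y=proj(d,(c[0]+r*np.cos(t),c[1]+r*np.sin(t),z));cv2.circle(im,(int((x-210+.5)*4),int((y-160+.5)*4)),1,col,-1)
cv2.imwrite('pics/w14o.png',im)
E
```

```text
[0.59465216 0.10984612 0.19190988]
[0.59675314 0.11543429 0.075     ]
```

View pics/w14o.png

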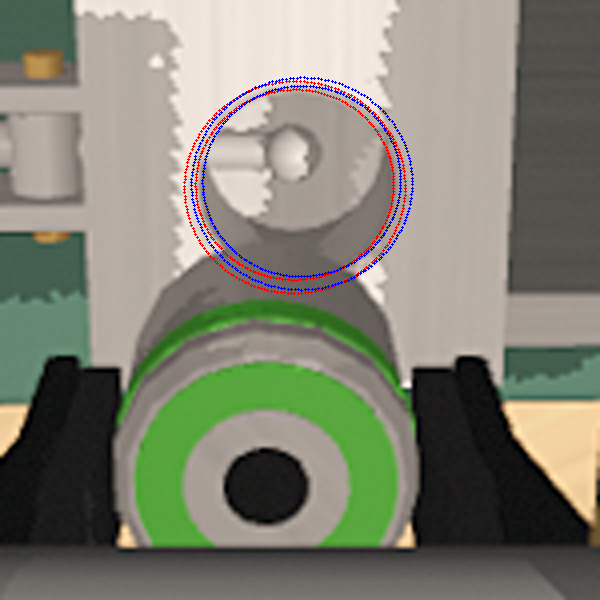

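The rim lies between the two overlays, at about (0.596, 0.1145). I descend to just above the mouth and settle.

```bash
python3 -c "
from h import *
print(rows_for([0.5962,0.1145,0.122],down(62.7)))"

```

```text
(array([69.9,  0.8,  4.8]), array([-0.001,  0.   ,  0.   ]))
```

```bash
python3 -m pendant '[[30,[12,0.8,4.8],[0,0,0]],[30,[30,0.8,4.8],[0,0,0]],[30,[48,0.8,4.8],[0,0,0]],[30,[60,0.8,4.8],[0,0,0]],[30,[66,0.8,4.8],[0,0,0]],[30,[68,0.8,4.8],[0,0,0]],[30,[68,0.8,4.8],[0,0,0]],[30,[68,0.8,4.8],[0,0,0]]]'
python3 - <<'E'
from h import *
d=optics.read_camera('wrist')
s=telemetry.get_obs();print(s["tool_pos"],s["force"])
print(rows_for([0.5962,0.1145,0.122],down(62.7)))
for b in blobs(d,GRN,minA=40)[:1]: print(b,atz(d,b[2],s["tool_pos"][2]-.005).round(4))
im=cv2.resize(d["image"][160:310,210:360],None,fx=4,fy=4,interpolation=cv2.INTER_CUBIC)
cv2.imwrite('pics/w15.png',im)
E
```

```text
time_s: 24.43
tool_pos: [0.5967, 0.1154, 0.1245]
tool_rot: [-55.6, 89.9, 7.1]
force: [0.7, 0.1, -2.6]
grip_width: 0.0348
[0.59685503 0.11543266 0.12482532] [ 0.6927635  -0.93491728 -3.58577666]
(array([ 2.8,  0.2, -1.1]), array([-0.   ,  0.001,  0.002]))
(1319, (np.float64(271.6), np.float64(275.9)), (279.5, 276.0), 32.5) [0.597  0.1142 0.1198]
```

View pics/w15.png

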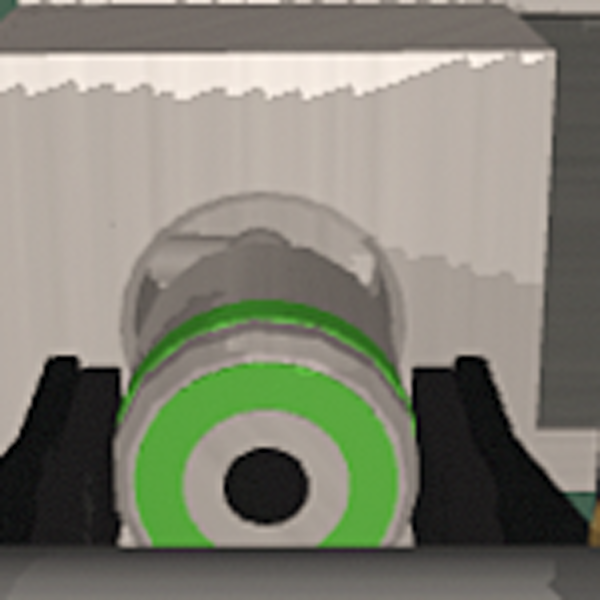

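```bash
python3 - <<'E'
from h import *
d=optics.read_camera('wrist');s=telemetry.get_obs();print(s["tool_pos"])
print(atz(d,(241.5,275.4),.075),s["tool_pos"]);
for r in(.0205,):
  T=d["cam_to_world"]
  im=cv2.resize(d["image"][160:310,210:360],None,fx=4,fy=4,interpolation=cv2.INTER_CUBIC)
  for c,col in(((.5962,.1145),(0,0,255)),((.5967,.1152),(255,0,0)),((.5972,.1149),(0,255,255))):
    for t in np.linspace(0,2*np.pi,200):
      q=T[:3,:3].T@(np.array([c[0]+.02075*np.cos(t),c[1]+.02075*np.sin(t),.075])-T[:3,3])
      x,y=d["cx"]+d["fx"]*q[0]/-q[2],d["cy"]-d["fy"]*q[1]/-q[2];cv2.circle(im,(int((x-210+.5)*4),int((y-160+.5)*4)),1,col,-1)
  cv2.imwrite('pics/w16.png',im)
E
```

```text
[0.59683423 0.11548558 0.12489593]
[0.59636909 0.1143148  0.075     ] [0.59683423 0.11548558 0.12489593]
```

View pics/w16.png

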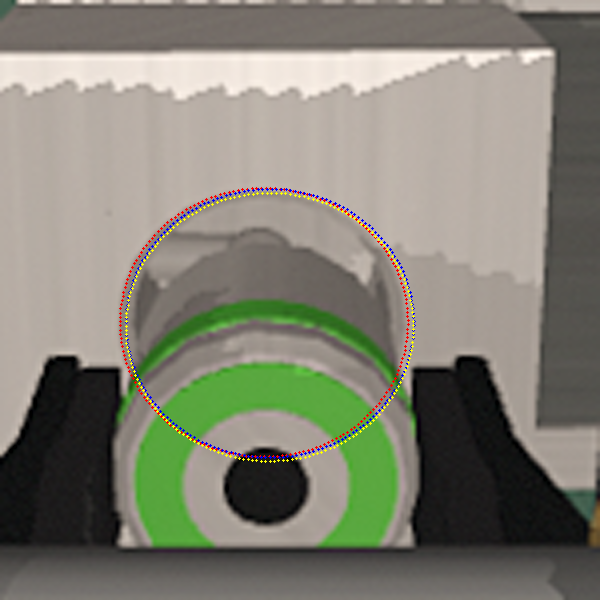

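The die is within about 0.7 mm of the rim centre in the picture. I nudge it and lower slowly, watching the force.

```bash
python3 -m pendant '[[30,[1,0.5,-0.3],[0,0,0]],[30,[3,0.5,-0.3],[0,0,0]],[30,[5,0.5,-0.3],[0,0,0]],[30,[6,0.5,-0.3],[0,0,0]],[30,[7,0.5,-0.3],[0,0,0]],[30,[8,0.5,-0.3],[0,0,0]]]'
python3 -m pendant '[[30,[1,0,0],[0,0,0]],[30,[2,0,0],[0,0,0]],[30,[3,0,0],[0,0,0]]]'
```

```text
time_s: 25.03
tool_pos: [0.5954, 0.1153, 0.1156]
tool_rot: [-108.1, 90.0, -45.4]
force: [0.5, 0.1, -3.1]
grip_width: 0.0348
time_s: 25.28
tool_pos: [0.5955, 0.1153, 0.1127]
tool_rot: [-84.4, 90.0, -21.7]
force: [0.3, 0.9, -3.1]
grip_width: 0.0349
```

```bash
python3 -m pendant '[[30,[1,0,0],[0,0,0]],[30,[2,0,0],[0,0,0]],[30,[3,0,0],[0,0,0]],[30,[4,0,0],[0,0,0]]]'
python3 -m pendant '[[30,[1,0,0],[0,0,0]],[30,[2,0,0],[0,0,0]],[30,[3,0,0],[0,0,0]],[30,[4,0,0],[0,0,0]]]'
```

```text
time_s: 25.62
tool_pos: [0.5955, 0.1153, 0.1087]
tool_rot: [-76.5, 90.0, -13.8]
force: [0.2, -0.5, -2.9]
grip_width: 0.0351
time_s: 25.95
tool_pos: [0.5955, 0.1153, 0.1047]
tool_rot: [-80.3, 90.0, -17.6]
force: [-0.5, 0.8, -2.8]
grip_width: 0.035
```

```bash
python3 -m pendant '[[30,[1.2,0,0],[0,0,0]],[30,[2.4,0,0],[0,0,0]],[30,[3.6,0,0],[0,0,0]],[30,[4.8,0,0],[0,0,0]],[30,[6,0,0],[0,0,0]]]'
python3 -m pendant '[[30,[0.8,0,0],[0,0,0]],[30,[1.6,0,0],[0,0,0]],[30,[2.4,0,0],[0,0,0]],[30,[3.2,0,0],[0,0,0]]]'
```

```text
time_s: 26.37
tool_pos: [0.5955, 0.1153, 0.0987]
tool_rot: [-71.8, 90.0, -9.1]
force: [1.1, 0.5, -2.2]
grip_width: 0.0351
time_s: 26.7
tool_pos: [0.5955, 0.1153, 0.0956]
tool_rot: [-71.9, 90.0, -9.2]
force: [0.2, 0.1, -3.5]
grip_width: 0.0348
```

```bash
python3 -m pendant '[[60,[0,0,0],[0,0,0]],[60,[0,0,0],[0,0,0]],[60,[0,0,0],[0,0,0]],[60,[0,0,0],[0,0,0]],[60,[-6,0,0],[0,0,0]],[60,[-20,0,0],[0,0,0]],[60,[-45,0,0],[0,0,0]],[60,[-60,0,0],[0,0,0]],[0,[-60,0,0],[0,0,0]],[0,[-60,0,0],[0,0,0]]]'
python3 - <<'E'
from h import *
d=optics.read_camera('wrist');s=telemetry.get_obs();print(s["tool_pos"])
for b in blobs(d,GRN,minA=40)[:2]: print(b,atz(d,b[2],.0895).round(4))
W=world_z(d);b=blobs(d,GRN)[0];print(W[int(b[2][0]),int(b[2][1])+int(b[3]*.5)])
cv2.imwrite('pics/w17.png',d["image"])
E
```

```text
time_s: 27.53
tool_pos: [0.5962, 0.1155, 0.1569]
tool_rot: [-42.4, 89.8, 20.3]
force: [-1.0, 0.5, -0.0]
grip_width: 0.0528
[0.59535613 0.11542112 0.1556144 ]
(946, (np.float64(232.5), np.float64(276.2)), (233.1, 276.4), 23.7) [0.5973 0.1143 0.0895]
(139, (np.float64(206.4), np.float64(274.5)), (219.0, 275.5), 26.6) [0.5888 0.118  0.0895]
[0.59980156 0.12039475 0.09088178]
```

View pics/w17.png

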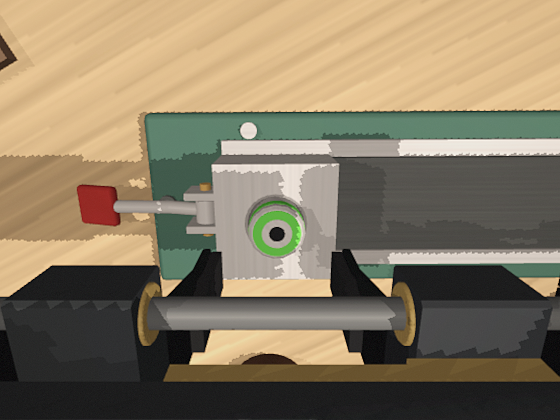

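The green die stands in the bore on the nose, face at (276,233), still 14 mm proud. I close the fingers and press it down.

```bash
python3 -m pendant '[[0,[0,0,0],[0,0,0]],[0,[0,0,0],[0,0,0]],[0,[8,0,0],[0,0,0]],[0,[18,0,0],[0,0,0]],[0,[28,0,0],[0,0,0]],[0,[36,0,0],[0,0,0]],[0,[42,0,0],[0,0,0]],[0,[45,0,0],[0,0,0]],[0,[46,0,0],[0,0,0]],[0,[46,0,0],[0,0,0]]]'
```

```text
time_s: 28.42
tool_pos: [0.5954, 0.1152, 0.1093]
tool_rot: [-155.9, 90.0, -93.2]
force: [-0.8, -0.3, 0.3]
grip_width: 0.0006
```

```bash
python3 -m pendant '[[0,[0.8,0,0],[0,0,0]],[0,[1.6,0,0],[0,0,0]],[0,[2.4,0,0],[0,0,0]],[0,[3,0,0],[0,0,0]]]'
python3 -m pendant '[[0,[0.8,0,0],[0,0,0]],[0,[1.6,0,0],[0,0,0]],[0,[2.4,0,0],[0,0,0]],[0,[3,0,0],[0,0,0]]]'
```

```text
time_s: 28.75
tool_pos: [0.5957, 0.1154, 0.1069]
tool_rot: [-46.1, 90.0, 16.6]
force: [-0.3, -0.3, 3.8]
grip_width: 0.0005
time_s: 29.08
tool_pos: [0.5956, 0.1154, 0.1044]
tool_rot: [-29.9, 90.0, 32.8]
force: [-1.7, 0.1, 5.0]
grip_width: 0.0002
```

```bash
python3 -m pendant '[[0,[1,0,0],[0,0,0]],[0,[2,0,0],[0,0,0]],[0,[3,0,0],[0,0,0]],[0,[4,0,0],[0,0,0]]]'
python3 -m pendant '[[0,[0.8,0,0],[0,0,0]],[0,[1.6,0,0],[0,0,0]],[0,[2.4,0,0],[0,0,0]],[0,[3.2,0,0],[0,0,0]]]'
```

```text
time_s: 29.42
tool_pos: [0.5956, 0.1154, 0.1005]
tool_rot: [-18.3, 90.0, 44.4]
force: [-1.6, -0.1, 5.0]
grip_width: 0.0004
time_s: 29.75
tool_pos: [0.5957, 0.1154, 0.0973]
tool_rot: [-26.0, 89.9, 36.7]
force: [-1.5, 0.5, 5.7]
grip_width: -0.0001
```

```bash
python3 -m pendant '[[0,[0.6,0,0],[0,0,0]],[0,[1.2,0,0],[0,0,0]],[0,[1.8,0,0],[0,0,0]],[0,[2.2,0,0],[0,0,0]]]'
python3 -m pendant '[[0,[0.4,0,0],[0,0,0]],[0,[0.7,0,0],[0,0,0]]]'
python3 -m pendant '[[0,[0.4,0,0],[0,0,0]],[0,[0.5,0,0],[0,0,0]]]'
```

```text
time_s: 30.08
tool_pos: [0.5957, 0.1155, 0.0951]
tool_rot: [-24.3, 89.9, 38.4]
force: [-1.5, -1.0, 6.1]
grip_width: 0.0004
time_s: 30.25
tool_pos: [0.5957, 0.1156, 0.0945]
tool_rot: [-11.4, 89.9, 51.3]
force: [-2.7, 0.7, 8.6]
grip_width: 0.0002
time_s: 30.42
tool_pos: [0.5957, 0.1156, 0.0945]
tool_rot: [-1.2, 89.9, 61.5]
force: [-3.7, 0.9, 10.0]
grip_width: 0.0003
```

```bash
python3 -m pendant '[[0,[0.5,0,0],[0,0,0]],[0,[0.9,0,0],[0,0,0]],[0,[0.9,0,0],[0,0,0]]]'
```

```text
time_s: 30.67
tool_pos: [0.5957, 0.1156, 0.0944]
tool_rot: [8.1, 89.9, 70.8]
force: [-5.9, 0.5, 14.0]
grip_width: 0.0005
```

```bash
python3 -m pendant '[[0,[0.3,0,0],[0,0,0]],[0,[0.5,0,0],[0,0,0]],[0,[0.5,0,0],[0,0,0]]]'
python3 -m pendant '[[0,[0,0,0],[0,0,0]],[0,[0,0,0],[0,0,0]],[0,[0,0,0],[0,0,0]],[0,[0,0,0],[0,0,0]],[0,[0,0,0],[0,0,0]]]'
python3 -m pendant '[[0,[0,0,0],[0,0,0]],[0,[0,0,0],[0,0,0]],[0,[0,0,0],[0,0,0]],[0,[0,0,0],[0,0,0]],[0,[0,0,0],[0,0,0]],[0,[0,0,0],[0,0,0]],[0,[0,0,0],[0,0,0]],[0,[0,0,0],[0,0,0]],[0,[0,0,0],[0,0,0]]]'
```

```text
time_s: 30.92
tool_pos: [0.5957, 0.1156, 0.0944]
tool_rot: [10.8, 89.9, 73.6]
force: [-6.7, -0.6, 17.6]
grip_width: 0.0004
time_s: 31.33
tool_pos: [0.5957, 0.1157, 0.0945]
tool_rot: [8.9, 89.9, 71.6]
force: [-6.8, -0.2, 17.4]
grip_width: 0.0005
time_s: 32.08
tool_pos: [0.5957, 0.1156, 0.0944]
tool_rot: [9.8, 89.9, 72.5]
force: [-6.9, -0.8, 17.0]
grip_width: 0.0004
```

Held for about 1.2 s at 17 N down. Now I retreat and check.

```bash
python3 -m pendant '[[0,[-3,0,0],[0,0,0]],[0,[-15,0,0],[0,0,0]],[0,[-45,0,0],[0,0,0]],[0,[-80,0,0],[0,0,0]],[0,[-105,0,0],[0,0,0]],[0,[-105,0,0],[0,0,0]],[0,[-105,0,0],[0,0,0]],[0,[-105,0,0],[0,0,0]]]'
python3 - <<'E'
from h import *
d=optics.read_camera('wrist');s=telemetry.get_obs();print(s["tool_pos"],s["force"])
b=blobs(d,GRN)[0];W=world_z(d)
hsv=cv2.cvtColor(d["image"],cv2.COLOR_BGR2HSV);m=cv2.inRange(hsv,(50,130,60),(75,255,255))>0
print("green z median",np.median(W[m][:,2]),len(W[m]),b,atz(d,b[2],.077))
r,c=b[2];print("block z",[W[int(r+i),int(c+j)][2].round(4) for i,j in((0,35),(-30,0),(0,-35),(-30,25))])
for q in blobs(d,RED)[:2]: print("paddle",W[int(q[1][0]),int(q[1][1])])
cv2.imwrite('pics/w18.png',d["image"]);t=optics.read_camera('side');cv2.imwrite('pics/s18.png',t["image"])
cv2.imwrite('pics/t18.png',optics.read_camera('top')["image"])
E
```

```text
time_s: 32.75
tool_pos: [0.5951, 0.1153, 0.1962]
tool_rot: [137.3, 90.0, -160.0]
force: [-0.3, 0.6, -0.1]
grip_width: 0.0005
[0.59465615 0.11532172 0.19548301] [ 0.08646802  0.83028814 -0.87995113]
green z median 0.07822630346674822 640 (608, (np.float64(209.9), np.float64(277.0)), (210.0, 277.0), 19.3) [0.5965449  0.11431865 0.077     ]
block z [np.float64(0.076), np.float64(0.075), np.float64(0.0747), np.float64(0.075)]
paddle [ 0.53086697 -0.00944071  0.05078598]
```

View pics/w18.png

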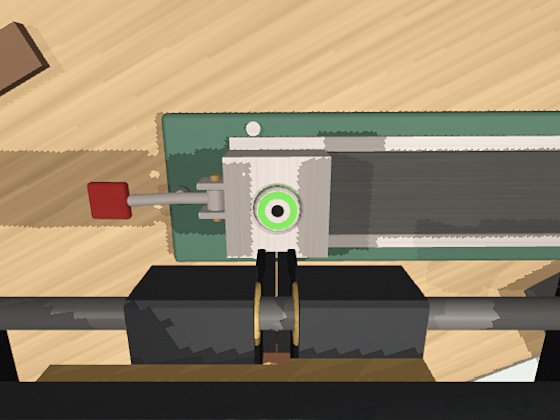

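View pics/s18.png

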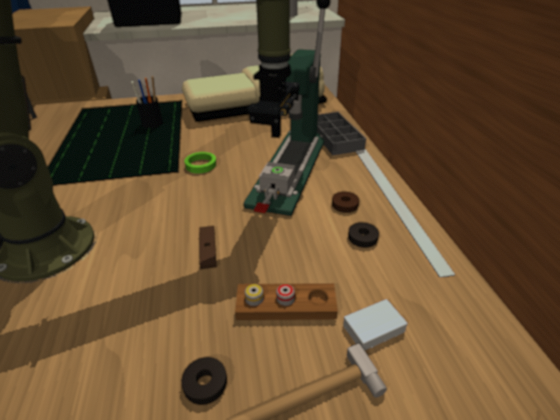

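```bash
python3 - <<'E'
from h import *
for k in range(2):
    d=optics.read_camera('wrist');W=world_z(d);b=blobs(d,GRN)[0];r,c=b[2]
    ii,jj=np.indices(W.shape[:2]);rad=np.hypot(ii-r,jj-c)
    f=W[rad<14];bl=W[(rad>29)&(rad<38)&(ii<r+10)]
    bl=bl[abs(bl[:,2]-.075)<.006]
    print("face",np.median(f[:,2]),f[:,2].std(),"block",np.median(bl[:,2]),bl[:,2].std(),len(bl))
    ped=[q for q in blobs(d,RED)][0];m=(np.hypot(ii-ped[1][0],jj-ped[1][1])<12);print("paddle",np.median(W[m][:,2]))
# first pic comparison by tip: face seat at TCP .0945
E
```

```text
face 0.07840610410640769 0.014968547722519215 block 0.07553446077585202 0.0006659500528566389 1117
paddle 0.05119904733671371
face 0.0784246998633501 0.018375977345922247 block 0.07556347213366382 0.0006538465830516984 1119
paddle 0.0512392937615912
```

View pics/t18.png

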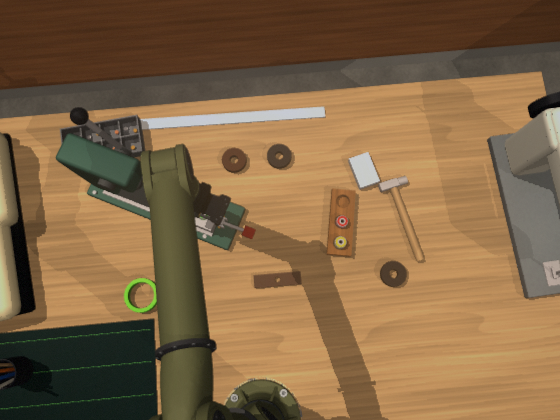

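```bash
python3 - <<'E'
from h import *
d=optics.read_camera('wrist');W=world_z(d);b=blobs(d,GRN)[0];r,c=b[2]
ii,jj=np.indices(W.shape[:2]);rad=np.hypot(ii-r,jj-c)
def fit(p):
    for _ in range(4):
        A=np.c_[p[:,:2]-[.5963,.1144],np.ones(len(p))];s=np.linalg.lstsq(A,p[:,2],rcond=None)[0];e=p[:,2]-A@s;p=p[abs(e)<max(2*e.std(),3e-4)]
    return s,e.std(),len(p)
f=W[(rad<15)];f=f[abs(f[:,2]-.078)<.004];print("face",fit(f))
g=W[(rad>29)&(rad<38)&(ii<r+10)];g=g[abs(g[:,2]-.0755)<.004];print("block",fit(g))
E
```

```text
face (array([0.00305343, 0.00638979, 0.07834887]), np.float64(0.0004996431102937663), 616)
block (array([-7.28133994e-05,  1.77664894e-03,  7.55944872e-02]), np.float64(0.0005301003577293486), 1013)
```

```bash
python3 -c "
from h import *
s=telemetry.get_obs();print(s['time_s'],s['force'],abs(s['joint_velocities']).max());print(env.sign_off())"
```

```text
33.05 [ 0.31409804  0.66269104 -0.11247671] 0.3212743125946238
the job is handed in; nothing more can be done
None
```

The die change is done and handed in at 33 s. The green die is in the bore, and the red die stands in the stand's middle pocket.

- **Red die:** I pressed the paddle to its stop and held it there for about 1.3 s at 16–17 N down (about 17.5 N in total). The die then lifted straight out and was set down in the free pocket. Later pictures showed it standing there level with the yellow die.
- **Green die:** It went into the bore without resistance, and I pressed it down about 12.5 mm until it stopped hard. I then held it for about 1.2 s at 17–17.6 N down (about 18.5 N in total). No force reading during pressing passed 19 N, and I gripped it with 20 N.
- **Last checks:** The arm was clear and touching nothing. The yellow die and the bystanders looked unmoved. The green face was not tilted.
- **One disagreement:** The range camera put the green face 2.8 mm above the block, where 2 mm is expected. The fingertips stopped at 77.4 mm (77 mm expected), and the paddle sat at 51.2 mm, which matches the nose being at the floor. The range camera had also read the red die's raised face about 1 mm high, so I took the green die as fully home.

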